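# Tip, heft and re-tip a tin of T-nuts into a parts washer

### The job

Empty the tin of T-nuts into the basket of the parts washer. After tipping it, hold the tin upright and still in the air for a moment and judge by its weight whether nuts are still hung up behind its rolled-in rim; if so, tip and shake it again, until the tin you are hefting is empty. Then stand the tin upright on the bench where it came from and slide the washer's guard shut over the basket until its catch clicks home, leaving the other things on the bench alone.

Things in the scene. Friction and masses are not known exactly. Their poses are not given: they have to be found in the camera images.
- tin_center (a point): The tin: an open square steel can, painted grey outside, bare inside, 68 x 68 mm, 115 mm tall, walls 3 mm; empty it weighs 220 g. This point is its centre, half-way up; z along its axis towards the mouth, x and y square to its sides, which are all alike. Where it stood at the start is the place to stand it back on, within 6 cm.
- tin_mouth (a point): Centre of the tin's open mouth, level with the top. A rolled-in rim, 3 mm wide, runs round the inside of the mouth and tends to hold nuts back: one tip seldom brings them all out. Tip it 110 to 125 degrees from upright and rock it; coming back upright, the nuts left fall to the bottom again.
- tin_floor (a point): Centre of the tin's inner floor. On it lie several loose steel T-nuts for machine-table slots, lightly oiled: 25 x 25 mm, 18 mm high, an upside-down T seen from the side, 55 g each, filling the tin to about 40 mm. Their poses and number are not given.
- washer: The parts washer, a blue steel bench-top machine, 270 mm (x) by 440 mm (y), fixed, its deck 120 mm and its rails 141 mm above the bench. Origin: centre of its underside; its y axis runs along the guard's rails, from the plant half (-y) to the well half (+y); z up. The well is an opening of 180 x 180 mm centred at y = +100 mm.
- basket: The wire basket that stands fixed in the washer's well, 176 x 176 mm outside, 76 mm deep. Origin: centre of its underside, 32 mm above the bench; axes as the washer's.
- basket_mouth (a point): Centre of the basket's open mouth, level with its rim, 108 mm above the bench; axes as the washer's.
- catch (a point): Top of the roller catch's steel bracket (33 x 20 mm) at the closing end of the rails, 165 mm above the bench, 107 mm beyond the middle of the basket along the washer's +y. Carry the tin over it.
- guard (a joint): Travel of the sliding guard in m: 0 = fully shut on its stop over the well, 0.20 = fully open over the plant half; it opens along the washer's -y. Sliding friction about 2 N. At about 17 mm from shut a hump on the guard meets the catch's spring roller: push on with 8 to 15 N until at about 8 mm the roller drops behind the hump and the guard snaps to 0. Left short of that it stays ajar.
- guard_handle (a point): Middle of the grip of the guard's bow handle: a dark round bar, 10 mm thick, 110 mm long along the washer's x, its axis 162 mm above the bench and 30 mm above the guard's frame and clear pane. It stands near the guard's trailing edge, 70 mm behind the guard's middle, and moves with the guard: along the washer's +y to shut it.
- table: The bench with its green top, fixed; its surface is at z = 0.
- arbor: Bystander: a steel collet-chuck tool holder standing on its nose, 118 mm tall, largest diameter 63 mm, 0.9 kg. Origin: centre of its underside. Leave alone.
- oil: Bystander: a white plastic oil bottle, 52 mm in diameter, 120 mm tall. Origin: centre of its underside. Leave alone.
- spanner: Bystander: a steel spanner, 170 mm long, lying flat along its x. Leave alone.
Mind the look-alikes: they are no part of the job. What is shaped like the part that bears tin_center but green, orange or pink is not meant.

How it is judged:
By the outcome, as a careful person would: the job done as asked, in the order asked, and still so for the second after the job is handed in, with the robot touching nothing.
It also fails if it takes over 72 s, if anything falls off the work surface, if the arm or the gripper's body presses on something with over 40 N, if the wrist force passes 120 N, or if a joint passes its speed limit or range.

### The arm

A 6-joint arm with a two-finger parallel gripper is mounted at the origin on the work surface. World frame = base frame: x ahead of the robot, y to its left, z up, the work surface at z = 0. Lengths are in mm, angles in degrees, forces in N, time in s.
With the tool pointing down it reaches from about 300 to 850 mm from the base axis. Payload 4.2 kg.
Tool frame: the origin (TCP) lies midway between the tips of the shut fingers; the grasp point (between the pads) lies env.grip_depth behind it (env.grip_depth is the distance from the TCP to the grasp point, in mm); z points along the fingers, y is the direction in which the jaws open and shut (so a half turn about z gives the same grasp; the last joint's range is limited). The gripper opens to 91 mm and grips with 3 to 60 N. Pads are 32 mm wide; open, the fingers measure 118 mm over their backs; the gripper's body (76 mm by 178 mm) begins 60 mm behind the grasp point.
Start: joints at [-64.687, 18.312, 89.639, -0, 72.044, -1.146], TCP at [256.203, -514.785, 213.976] pointing down, gripper open.
Joint ranges: [-177.97, 177.97], [-48.28, 115.42], [12.27, 149.76], [-77.06, 257.06], [2.81, 150.46], [-146.56, 146.56]. Speed limits (degrees/s): [147.25, 147.25, 180, 180, 180, 180].

### API

Orientations are given as [roll, pitch, yaw] about the fixed x, y, z axes, in that order (R = Rz(yaw) Ry(pitch) Rx(roll)).
In Python, from workcell import env, cams, spotter gives the robot as it stands.
- The arm moves only by the tool apply_moves, never from a script. Its argument "plan" is a list of rows, each an object with "jaw": the closure, from 0 (fully open) to 1 (shut); "delta_pos": the shift along the tool's x, y, z in mm, a list of three; "spin": the turn about the tool's z in rad. In form: [{"jaw": jaw, "delta_pos": [dx, dy, dz], "spin": spin}, ...]. A call has exactly 8 rows; each row is the pose to reach, as a shift and turn from the pose measured when the call began, along the tool's axes at that moment; what a row does not reach only later rows make up. A row lasts 1/8 s, in which the tool goes at most 62.5 mm and 10.7 degrees, less where a joint would pass 70% of its speed; a pose out of reach is approached as far as the arm can. A call with a gripper value outside its range is refused whole. The fingers move at their own pace and stop on an object; "squeeze" is the grip in N (left out, the last holds). Time passes only in rows, so rows that repeat a pose let the fingers close, or fill a call up. It gives the time, the measured TCP pose, the force and the opening at its end, in the units of the state.
- env.state(): the state, without advancing time (a new reading comes with each control period).
- cams.grab_frame(name): name is "scene" or "top" or "wrist"; returns the picture (400x640x3 uint8, red, green, blue); there is no depth.
- cams.calibration(name): a dict with "camera_matrix" (3x3 intrinsics, pixels), "k1" (the pictures are not rectified: a ray, as slopes to the right and down, at radius r is drawn at 1 + k1 r^2 times it, then the intrinsics apply), "rvec" (rotation vector, rad) and "tvec" (3), from world to camera coordinates, as OpenCV has them. Camera axes: x right, y down, z forward; pixel columns grow to the right and rows downward; lengths in mm; the calibration is good to about 2 mm. A picture is of the moment at which its call begins: read the wrist's pose just before it. calibration takes no time and is no camera call; for the wrist camera it gives the pose at the moment of the call.
- env.job_done(): hands the job in, once; it reports no verdict.
Trained networks look in the newest picture that a camera, given by its name, has taken for a name from the list of things; names that differ only in an ending like _2 or _b are one class to them, and where a whole thing is asked for, a point or a joint stands for the part that bears it (a point fixed in the world has none). Each returns a list of dicts, best first, with "confidence" (0 to 1); they miss things now and then, are a little off and sometimes report something else, mostly with a low value. They report only what shows in the picture. A call takes as long as a camera call. They do not tell look-alikes from the thing itself.
- spotter.masks_of(camera, target): "region" (400x640 bool, what is visible of it) and "extent" ([left, top, right, bottom] in pixels, round what is visible of it).
The state is a dict: "time_s": time; "qpos": joint angles; "qvel": joint speeds; "effort": joint torques, N m; "ee_pos": TCP position; "ee_rot": TCP orientation; "force": force on the tool from outside, world axes, zero at the start; "torque": the same for the moment, N m; "gripper_width": finger opening in mm.
Only numpy, scipy, OpenCV 4.12 (cv2) and the standard library are available. Lean on these libraries where they do the work, as an engineer would, in place of code of your own. Each camera call takes 0.05 s, during which the arm holds its last target.

## Working session

There is one attempt and no reset: what is moved stays moved. The work goes in short steps, Python scripts to look and compute and a tool call to move; the robot and the scene stay as the last step left them, time stands still between calls to the robot, and variables do not carry over. Pictures are saved under pics/ and viewed, and the job is handed in when it is done.

Besides the shell and the picture viewer there is one more tool, called after "Request:" as name([rows], argument=value, ...), one row to a line, values as JSON. apply_moves: Moves the arm, as the interface text tells. Its arguments: {"type":"object","properties":{"plan":{"type":"array"},"squeeze":{"type":"number"}},"required":["plan"]}

```bash
ls; mkdir -p pics; cat > /tmp/a.py <<'E'
E
python3 - <<'E'
from workcell import env,cams,spotter
import cv2
print(env.state(), env.grip_depth)
for c in ["scene","top","wrist"]:
    im=cams.grab_frame(c); cv2.imwrite(f"pics/{c}0.png",im[:,:,::-1])
    k=cams.calibration(c); print(c,{a:(b.tolist() if hasattr(b,'tolist') else b) for a,b in k.items()})
E
```

```text
pics
{'time_s': 0.0, 'qpos': array([-6.46852990e+01,  1.83508589e+01,  8.97049732e+01, -2.34443463e-04,
        7.20455134e+01, -1.14547885e+00]), 'qvel': array([ 0.08407696, -0.21840214,  0.06316781, -0.01665098,  0.09289112,
       -0.07186325]), 'effort': array([ 4.00058634e-03, -4.12454689e+01, -2.31971061e+01,  7.31859938e-02,
        4.57126228e-02, -1.29950263e-04]), 'ee_pos': array([ 255.99351261, -514.30713757,  213.13784719]), 'ee_rot': array([-1.79898670e+02, -1.80314813e-03,  2.64602507e+01]), 'force': array([-0.58507048,  0.11518108,  0.23310808]), 'torque': array([0.02412849, 0.03213565, 0.06476792]), 'gripper_width': 90.8371081693805} 18.8
scene {'camera_matrix': [[500.4953094972893, 0.0, 323.4719061649681], [0.0, 500.4953094972893, 205.34821531447227], [0.0, 0.0, 1.0]], 'k1': -0.15477107792129455, 'rvec': [2.2209342425358454, 0.6310645592241627, -0.2684615125462206], 'tvec': [-459.87564469384137, 27.976065025546692, 1583.6545208395946]}
top {'camera_matrix': [[410.50282839066944, 0.0, 318.995411243915], [0.0, 410.50282839066944, 200.2106758194999], [0.0, 0.0, 1.0]], 'k1': -0.021939513482773627, 'rvec': [2.1817215552868725, -1.9728143543752252, 0.2477785715905255], 'tvec': [116.23679551272399, 500.4422177619092, 986.5555288005509]}
wrist {'camera_matrix': [[336.1284853388952, 0.0, 317.41837815307116], [0.0, 336.1284853388952, 200.72052073260392], [0.0, 0.0, 1.0]], 'k1': -0.05808989613881551, 'rvec': [-2.471706473614775, 1.5297012857875345, 0.2091691669871602], 'tvec': [-573.9653342247734, -30.963737089489868, 390.75172453744943]}
```

View pics/scene0.png

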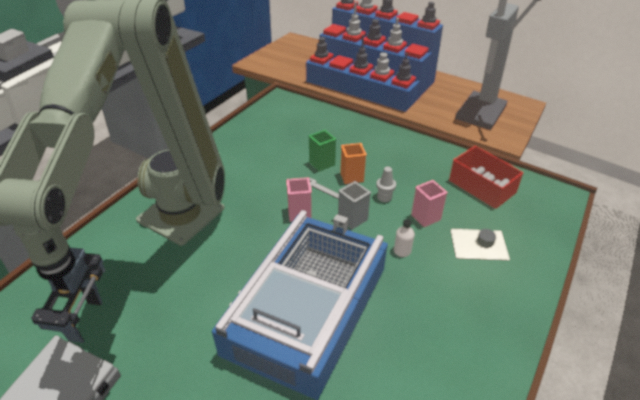

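View pics/top0.png

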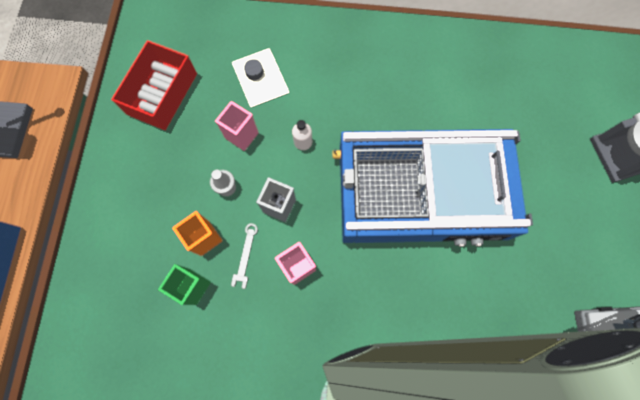

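View pics/wrist0.png

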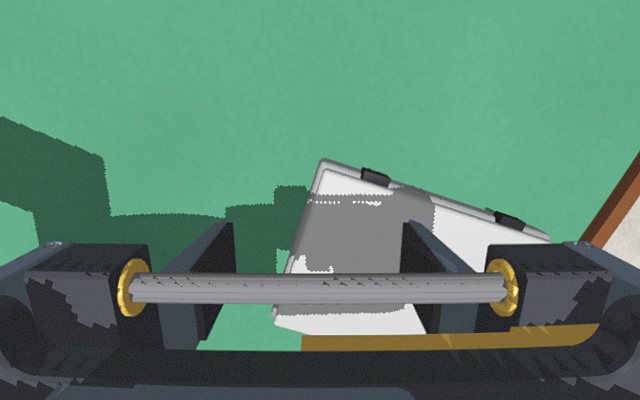

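The top view shows the grey tin at about (277,198), between the two pink look-alikes, the orange one and the green one. The washer is at (430,185), with its guard open over the right half and the catch at (349,178). Next I'll work out their positions.

```bash
cat > h.py <<'E'
from workcell import env,cams,spotter
import numpy as np, cv2
from scipy.spatial.transform import Rotation as R
def cal(c):
    k=cams.calibration(c); return (np.array(k["camera_matrix"]),np.array([k["k1"],0,0,0,0.]),np.array(k["rvec"]),np.array(k["tvec"]))
def px2(c,uv,z,k=None):
    K,d,rv,t=k or cal(c); n=cv2.undistortPoints(np.array(uv,float).reshape(-1,1,2),K,d).reshape(-1,2)
    M=cv2.Rodrigues(rv)[0]; o=-M.T@t; out=[]
    for p in n:
        r=M.T@np.array([p[0],p[1],1]); out.append(o+r*(z-o[2])/r[2])
    return np.array(out)
def proj(c,P,k=None):
    K,d,rv,t=k or cal(c); return cv2.projectPoints(np.array(P,float).reshape(-1,3),rv,t,K,d)[0].reshape(-1,2)
E
python3 - <<'E'
from h import *
np.set_printoptions(precision=1,suppress=True)
for c in ["top","scene"]:
    im=cams.grab_frame(c)
    for n in ["tin_center","washer","guard_handle","catch","basket","arbor","oil","spanner"]:
        for m in spotter.masks_of(c,n)[:6]:
            ys,xs=np.nonzero(m["region"]); col=im[ys,xs].mean(0)
            print(c,n,round(m["confidence"],2),m["extent"],xs.mean().round(1),ys.mean().round(1),col)
    f=im[:,:,::-1]
    if c=="top":
        cv2.imwrite("pics/tz.png",cv2.resize(f[110:310,130:370],None,fx=3.3,fy=3,interpolation=cv2.INTER_CUBIC)[:600,:800])
        cv2.imwrite("pics/tw.png",cv2.resize(f[115:255,325:545],None,fx=3.6,fy=3.6,interpolation=cv2.INTER_CUBIC))
    else: cv2.imwrite("pics/sz.png",cv2.resize(f[120:390,210:450],None,fx=2.2,fy=2.2,interpolation=cv2.INTER_CUBIC))
E
```

```text
top tin_center 0.81 [215.3, 100.2, 260.6, 151.5] 237.5 125.7 [163.6 105.8 124.3]
top tin_center 0.66 [173.4, 214.8, 222.9, 254.6] 197.1 234.0 [173.  105.3  43.5]
top tin_center 0.61 [272.6, 242.1, 314.2, 282.8] 295.6 263.4 [209.5 154.2 176.8]
top tin_center 0.59 [259.3, 178.8, 298.2, 222.3] 276.1 199.4 [129.6 132.2 131.8]
top washer 0.97 [334.5, 129.8, 533.6, 246.6] 430.6 186.4 [155.7 173.2 191.4]
top washer 0.35 [259.0, 180.1, 298.6, 223.7] 276.5 199.5 [131.4 135.  134.2]
top guard_handle 0.62 [417.5, 136.8, 515.4, 217.8] 465.5 179.0 [198.  215.7 224.9]
top guard_handle 0.58 [26.2, 0.5, 640.0, 400.0] 328.6 200.8 [ 95.  159.6 125.3]
top catch 0.57 [331.6, 128.9, 529.5, 245.7] 430.6 186.4 [155.2 172.7 190.9]
top basket 0.77 [351.7, 147.2, 426.7, 217.9] 387.6 186.9 [154.1 156.3 158.9]
top arbor 0.68 [211.7, 173.6, 235.4, 193.0] 222.9 183.0 [159.6 161.6 159.8]
top oil 0.62 [292.6, 118.9, 310.1, 149.2] 302.0 134.7 [161.9 156.5 153.8]
top oil 0.42 [236.6, 222.6, 257.1, 289.4] 245.3 256.5 [221.7 225.7 222.6]
top spanner 0.66 [234.2, 224.5, 259.8, 287.0] 244.9 257.7 [219.1 223.8 220.3]
top 
[... 578 characters left out ...]
d_handle 0.86 [231.4, 263.2, 346.8, 354.2] 289.7 307.3 [173.9 179.8 184. ]
scene catch 0.81 [213.4, 209.8, 386.0, 400.0] 302.3 304.1 [127.5 138.6 151.1]
scene catch 0.38 [338.8, 182.3, 373.5, 231.1] 354.4 204.4 [104.1 108.1 102.8]
scene catch 0.29 [232.2, 262.6, 345.1, 355.0] 289.8 307.2 [174.  179.9 184.1]
scene basket 0.91 [282.4, 227.9, 366.9, 287.0] 323.2 264.2 [133.8 133.  132. ]
scene arbor 0.6 [375.4, 168.0, 396.9, 201.5] 385.8 185.7 [126.3 127.6 121.2]
scene oil 0.72 [395.0, 218.7, 413.9, 258.5] 403.9 239.2 [143.  138.9 131.9]
scene spanner 0.71 [212.0, 213.5, 387.0, 399.0] 302.1 304.1 [128.1 138.9 151.6]
scene spanner 0.47 [309.5, 175.3, 334.8, 199.2] 322.8 188.4 [164.6 165.9 158.4]
```

View pics/tz.png

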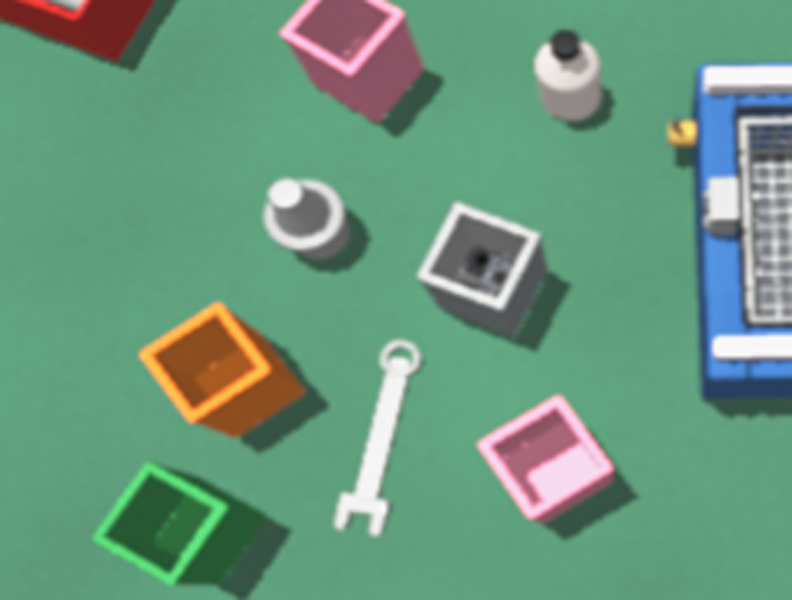

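View pics/tw.png

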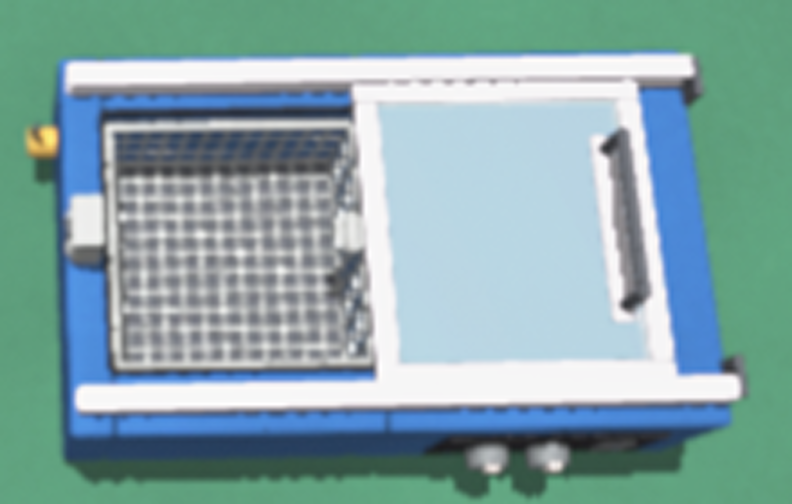

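View pics/sz.png

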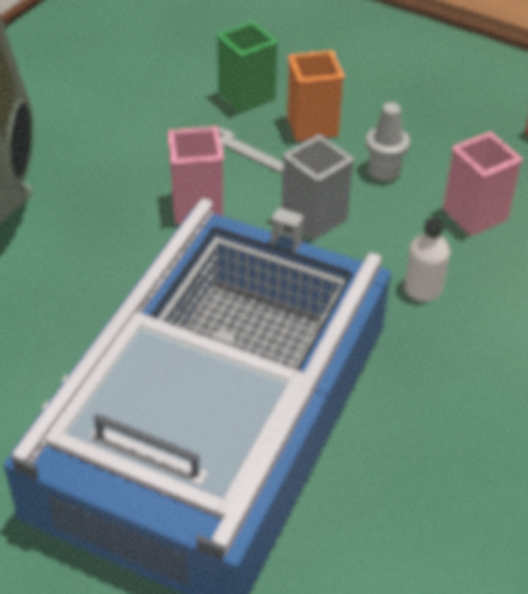

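```bash
python3 - <<'E'
from h import *
np.set_printoptions(precision=1,suppress=True)
tz=lambda a:np.array(a)/[3.3,3]+[130,110]
tw=lambda a:np.array(a)/3.6+[325,115]
t=px2("top",tz([(457,204),(540,235),(502,308),(418,277)]),115);print("tin",t,t.mean(0),np.diff(t[:,:2],axis=0))
d=np.diff(np.r_[t,t[:1]],axis=0);print(np.linalg.norm(d,axis=1),np.degrees(np.arctan2(d[:,1],d[:,0])))
b=px2("top",tw([(105,122),(350,122),(375,367),(113,369)]),108);print("basket",b,b.mean(0))
r=px2("top",tw([(67,64),(690,57),(742,390),(75,398)]),141);print("rails",r, r.mean(0))
hd=px2("top",tw([(618,140),(636,302)]),162);print("handle",hd,hd.mean(0))
c=px2("top",tw([(85,218)]),165);print("catch",c)
for n,uv,z in [("arbor",(238,183),0),("oil",(303,144),0),("pink1",(297,270),0),("pink1top",tz([(546,458)])[0],115),("pink2top",tz([(343,28)])[0],115),("orangetop",tz([(205,362)])[0],115),("arbortop",tz([(286,192)])[0],118),("oiltop",tz([(566,45)])[0],120),("spA",tz([(400,357)])[0],5),("spB",tz([(360,515)])[0],5)]:
    print(n,px2("top",[uv],z)[0])
# scene check
s=lambda a:np.array(a)/2.2+[210,120]
q=px2("scene",s([(317,138),(352,157),(320,180),(284,155)]),115);print("tin scene",q.mean(0))
q=px2("scene",s([(97,420),(196,460)]),162);print("handle scene",q,q.mean(0))
E
```

```text
tin [[517.  294.  115. ]
 [496.8 229.2 115. ]
 [433.3 249.8 115. ]
 [452.7 314.5 115. ]] [475.  271.9 115. ] [[-20.2 -64.8]
 [-63.5  20.6]
 [ 19.3  64.7]]
[67.9 66.7 67.6 67.5] [-107.3  162.1   73.4  -17.7]
basket [[ 617.3   89.5  108. ]
 [ 634.6  -82.   108. ]
 [ 459.9 -105.4  108. ]
 [ 440.9   70.1  108. ]] [538.2  -6.9 108. ]
rails [[ 643.8  120.4  141. ]
 [ 692.6 -307.1  141. ]
 [ 460.4 -336.1  141. ]
 [ 412.    95.3  141. ]] [ 552.2 -106.9  141. ]
handle [[ 617.2 -247.9  162. ]
 [ 506.5 -258.5  162. ]] [ 561.9 -253.2  162. ]
catch [[526.5  99.9 165. ]]
arbor [529.1 394.6   0. ]
oil [661.2 229.1   0. ]
pink1 [310.  205.8   0. ]
pink1top [317.4 204.  115. ]
pink2top [664.7 403.3 115. ]
orangetop [367.9 458.8 115. ]
arbortop [513.6 422.4 118. ]
oiltop [663.8 228.3 120. ]
spA [404.6 339.1   5. ]
spB [264.8 350.9   5. ]
tin scene [480.3 272.6 115. ]
handle scene [[ 515.8 -263.8  162. ]
 [ 627.7 -250.6  162. ]] [ 571.7 -257.2  162. ]
```

Moves only shift the tool and spin it about its own axis, but tipping needs the tool near horizontal. I'll test, in clear space, how the arm behaves at its reach limit ("approached as far as the arm can").

Request:
apply_moves([
  {"jaw": 0,"delta_pos": [0,0,-60],"spin": 0},
  {"jaw": 0,"delta_pos": [0,0,-120],"spin": 0},
  {"jaw": 0,"delta_pos": [0,0,-180],"spin": 0},
  {"jaw": 0,"delta_pos": [0,0,-240],"spin": 0},
  {"jaw": 0,"delta_pos": [0,0,-300],"spin": 0},
  {"jaw": 0,"delta_pos": [0,0,-360],"spin": 0},
  {"jaw": 0,"delta_pos": [0,0,-420],"spin": 0},
  {"jaw": 0,"delta_pos": [0,0,-480],"spin": 0},
], squeeze=20)

```text
time_s: 2.05
ee_pos: [213.4, -428.9, 659.3]
ee_rot: [-172.1, -0.3, 26.5]
force: [-51.8, 106.6, -6.8]
gripper_width: 91.0
```

```bash
python3 -c "
from h import *
np.set_printoptions(precision=2,suppress=True)
print(env.state())"
```

```text
{'time_s': 2.05, 'qpos': array([-64.99,  25.16,  12.26,   0.2 , 150.48,  -1.31]), 'qvel': array([ -2.22, -37.  ,  -0.74,   6.66,  -1.6 ,  -5.85]), 'effort': array([  0.68, -30.93, -25.76,   0.01,  -0.18,   0.04]), 'ee_pos': array([ 213.42, -428.86,  659.33]), 'ee_rot': array([-172.1 ,   -0.3 ,   26.47]), 'force': array([-51.76, 106.62,  -6.84]), 'torque': array([6.52, 3.26, 0.78]), 'gripper_width': 91.01682115759547}
```

```bash
python3 - <<'E'
from h import *
np.set_printoptions(precision=1,suppress=True)
tz=lambda a:np.array(a)/[3.3,3]+[130,110]
p=px2("top",tz([(557,395),(614,467),(533,522),(477,445)]),115)[:,:2]
print(p)
az=np.radians(72.3);a=np.array([np.cos(az),np.sin(az)]);T=np.array([476,272])
print("pink1 B u,v",-(p-T)@a,(p-T)@[a[1],-a[0]])
az=np.radians(-17.7);a=np.array([np.cos(az),np.sin(az)])
print("pink1 A u,v",-(p-T)@a,(p-T)@[-a[1],a[0]])
print("shelf edge",px2("top",[(85,65),(0,60),(30,395)],0)[:,:2])
for n in ["rack"]:
    print("rack base/top scene", px2("scene",[(310,85),(420,103),(440,60)],0)[:,:2])
E
```

```text
[[367.4 201.8]
 [315.3 155.3]
 [267.8 207.4]
 [322.5 254. ]]
pink1 B u,v [ 99.9 160.  124.8  63.8] [ -82.1 -117.6 -178.7 -140.7]
pink1 A u,v [ 82.1 117.6 178.7 140.7] [ -99.9 -160.  -124.8  -63.8]
shelf edge [[ 850.7  911.2]
 [ 844.6 1179.1]
 [ -61.5  826.1]]
rack base/top scene [[-111.9  949.1]
 [ 372.  1072.1]
 [ 287.5 1537.4]]
```

```bash
cat >> h.py <<'E'
def TR(s=None):
    s=s or env.state(); return R.from_euler('xyz',s['ee_rot'],degrees=True).as_matrix(), np.array(s['ee_pos']), s
def todelta(p):
    M,o,s=TR(); return M.T@(np.array(p)-o)
def tin_tool():
    M,o,s=TR(); z=M[:,2]; return dict(z=z,alpha=np.degrees(np.arccos(-z[2])),az=np.degrees(np.arctan2(z[1],z[0])),x=M[:,0],y=M[:,1])
E
python3 -c "
from h import *
np.set_printoptions(precision=3,suppress=True)
print(todelta([620,-198,480]),tin_tool())"
```

```text
[465.912  -0.234 183.546] {'z': array([-0.057,  0.125, -0.99 ]), 'alpha': np.float64(7.904873352656669), 'az': np.float64(114.3084518842336), 'x': array([0.895, 0.446, 0.005]), 'y': array([ 0.442, -0.886, -0.137])}
```

Request:
apply_moves([
  {"jaw": 0,"delta_pos": [40,0,15],"spin": 0.05},
  {"jaw": 0,"delta_pos": [100,0,40],"spin": 0.2},
  {"jaw": 0,"delta_pos": [160,0,65],"spin": 0.35},
  {"jaw": 0,"delta_pos": [220,0,90],"spin": 0.5},
  {"jaw": 0,"delta_pos": [278,0,112],"spin": 0.65},
  {"jaw": 0,"delta_pos": [336,0,134],"spin": 0.745},
  {"jaw": 0,"delta_pos": [390,0,155],"spin": 0.745},
  {"jaw": 0,"delta_pos": [430,0,170],"spin": 0.745},
])

```text
time_s: 3.05
ee_pos: [590.6, -214.3, 491.5]
ee_rot: [-174.0, 5.2, -15.8]
force: [-0.3, 0.6, 0.6]
gripper_width: 91.2
```

```bash
python3 -c "
from h import *
np.set_printoptions(precision=3,suppress=True)
print(env.state(),tin_tool())"
```

```text
{'time_s': 3.05, 'qpos': array([-23.804,  27.798,  36.202,   6.199, 121.859,  85.321]), 'qvel': array([ 23.303,  19.721, -16.246,   1.98 ,  -6.181,  24.461]), 'effort': array([ -0.497, -51.59 , -21.986,   0.532,   0.447,  -0.334]), 'ee_pos': array([ 590.58 , -214.315,  491.539]), 'ee_rot': array([-173.957,    5.225,  -15.845]), 'force': array([-0.283,  0.588,  0.599]), 'torque': array([-0.019,  0.006, -0.021]), 'gripper_width': 91.1656170050677} {'z': array([-0.058,  0.126, -0.99 ]), 'alpha': np.float64(7.982293861526024), 'az': np.float64(114.86280223741478), 'x': array([ 0.958, -0.272, -0.091]), 'y': array([-0.281, -0.954, -0.105])}
```

```bash
cat > kin.py <<'E'
import numpy as np
from scipy.spatial.transform import Rotation as R
from scipy.optimize import least_squares
D=[([-64.685299,18.3508589,89.7049732,0,72.0455134,-1.1455],[255.99,-514.307,213.138],[-179.899,0,26.46]),
([-64.99,25.16,12.26,.2,150.48,-1.31],[213.42,-428.86,659.33],[-172.1,-.3,26.47]),
([-23.804,27.798,36.202,6.199,121.859,85.321],[590.58,-214.315,491.539],[-173.957,5.225,-15.845])]
def Ry(a): return R.from_euler('y',a,degrees=True).as_matrix()
def Rz(a): return R.from_euler('z',a,degrees=True).as_matrix()
def fk(q,p):
    a1,d1,L2,L3,a3,L6=p
    M=Rz(q[0]); o=np.array([0,0,d1])+M@[a1,0,0]
    M=M@Ry(q[1]); o=o+M@[0,0,L2]
    M=M@Ry(q[2]); o=o+M@[a3,0,L3]
    M=M@Rz(S4*q[3])@Ry(q[4]); M=M@Rz(S6*q[5])
    o=o+M@[0,0,L6]; return o,M
S4=1;S6=1
P=None
def fit(D=D):
    f=lambda p:np.r_[np.concatenate([fk(q,p)[0]-x for q,x,_ in D]),0.02*(p[4]),0.02*p[0]]
    r=least_squares(f,[0,300,400,400,0,250]); return r
if __name__=="__main__":
    np.set_printoptions(precision=2,suppress=True)
    for S4 in (1,-1):
        r=fit(); print(S4,r.x,r.fun)
    S4=1
    for q,x,e in D:
        M=fk(q,r.x)[1]; E=R.from_euler('xyz',e,degrees=True).as_matrix(); print(M.T@E)
E
python3 kin.py
```

```text
1 [  1.44 256.09 611.32 413.49  37.   459.33] [-10.23  -5.25   0.52 -10.26  -4.75   1.02  -0.37  -0.    -1.55   0.74
   0.03]
-1 [  -9.48 -586.87  470.92  438.99  -48.99 -439.28] [-11.36  -2.87  -3.24 -10.24  -4.87  -6.43   1.19  -2.7    9.67  -0.98
  -0.19]
[[-0. -1. -0.]
 [ 1. -0. -0.]
 [ 0. -0.  1.]]
[[ 0. -1.  0.]
 [ 1.  0. -0.]
 [ 0.  0.  1.]]
[[-0. -1.  0.]
 [ 1. -0. -0.]
 [ 0.  0.  1.]]
```

```bash
sed -i 's/a1,d1,L2,L3,a3,L6=p/a1,d1,L2,L3,a3,L6,b=p/; s/M@\[a1,0,0\]/M@[a1,b,0]/; s/0,250\])/0,250,10])/; s/; M=M@Rz(S6\*q\[5\])/; M=M@Rz(S6*q[5]+90)/; s/0.02\*p\[0\]\]/0.002*p[0]]/;s/0.02\*(p\[4\])/0.002*(p[4])/' kin.py; python3 kin.py
```

```text
1 [  0.01 140.16 591.79 416.99  25.19 335.52  11.51] [ 0.01  0.    0.   -0.01 -0.    0.   -0.   -0.   -0.    0.05  0.  ]
-1 [  -8.07 -461.85  492.35  435.23  -36.25 -305.43   12.44] [ 0.06  2.09 -2.67  0.81  0.34 -5.32  0.94 -2.41  7.99 -0.07 -0.02]
[[ 1. -0. -0.]
 [ 0.  1.  0.]
 [ 0. -0.  1.]]
[[ 1.  0. -0.]
 [-0.  1. -0.]
 [ 0.  0.  1.]]
[[ 1. -0. -0.]
 [ 0.  1. -0.]
 [ 0.  0.  1.]]
```

```bash
python3 -c "
from h import *
np.set_printoptions(precision=3,suppress=True)
a=np.radians(-17.7)
for r in (650,700,750,800): print(r,todelta([r*np.cos(a),r*np.sin(a),480]))"
```

```text
650 [ 23.959 -22.76   11.858]
700 [ 73.725 -21.629   7.161]
750 [123.491 -20.499   2.465]
800 [173.257 -19.368  -2.232]
```

Request:
apply_moves([
  {"jaw": 0,"delta_pos": [24,-22,10],"spin": 0},
  {"jaw": 0,"delta_pos": [54,-22,9],"spin": 0},
  {"jaw": 0,"delta_pos": [74,-22,7],"spin": 0},
  {"jaw": 0,"delta_pos": [94,-21,5],"spin": 0},
  {"jaw": 0,"delta_pos": [114,-21,4],"spin": 0},
  {"jaw": 0,"delta_pos": [134,-20,2],"spin": 0},
  {"jaw": 0,"delta_pos": [154,-20,0],"spin": 0},
  {"jaw": 0,"delta_pos": [174,-19,-2],"spin": 0},
])

```text
time_s: 4.05
ee_pos: [719.5, -227.7, 441.8]
ee_rot: [-173.9, 2.9, -16.1]
force: [-0.5, 0.5, -0.5]
gripper_width: 91.0
```

```bash
python3 -c "
from h import *
np.set_printoptions(precision=3,suppress=True)
s=env.state();print(s,tin_tool())
import kin
kin.D.append((s['qpos'],s['ee_pos'],s['ee_rot']));r=kin.fit();print(r.x,r.fun)"
```

```text
{'time_s': 4.05, 'qpos': array([-21.011,  44.098,  12.293,   7.246, 126.776,  89.4  ]), 'qvel': array([-0.06 ,  4.882,  0.082, -0.321, -8.525, -0.56 ]), 'effort': array([  0.019, -61.58 , -21.389,   0.405,   0.262,   0.   ]), 'ee_pos': array([ 719.526, -227.714,  441.775]), 'ee_rot': array([-173.932,    2.875,  -16.078]), 'force': array([-0.546,  0.471, -0.544]), 'torque': array([-0.037,  0.   ,  0.014]), 'gripper_width': 91.02786265594212} {'z': array([-0.019,  0.115, -0.993]), 'alpha': np.float64(6.712619654540373), 'az': np.float64(99.18281170685208), 'x': array([ 0.96 , -0.277, -0.05 ]), 'y': array([-0.28 , -0.954, -0.106])}
[  0.009 140.209 591.791 416.991  25.193 335.571  11.507] [ 0.011  0.004  0.001 -0.011 -0.007  0.005  0.002  0.003  0.    -0.004
 -0.001 -0.006  0.05   0.   ]
```

```bash
python3 -c "
from h import *
np.set_printoptions(precision=3,suppress=True)
a=np.radians(-17.7)
for r,z in ((800,460),(900,500),(1000,600),(1100,700)): print(r,todelta([r*np.cos(a),r*np.sin(a),z]))"
```

```text
800 [ 44.261   0.926 -20.685]
900 [142.089  -1.012 -65.696]
1000 [ 236.907   -9.284 -170.296]
1100 [ 331.725  -17.557 -274.895]
```

Request:
apply_moves([
  {"jaw": 0,"delta_pos": [20,0,-10],"spin": 0},
  {"jaw": 0,"delta_pos": [45,0,-20],"spin": 0},
  {"jaw": 0,"delta_pos": [80,0,-40],"spin": 0},
  {"jaw": 0,"delta_pos": [120,-1,-60],"spin": 0},
  {"jaw": 0,"delta_pos": [170,-3,-90],"spin": 0},
  {"jaw": 0,"delta_pos": [220,-8,-140],"spin": 0},
  {"jaw": 0,"delta_pos": [270,-12,-200],"spin": 0},
  {"jaw": 0,"delta_pos": [320,-17,-260],"spin": 0},
])

```text
time_s: 5.05
ee_pos: [748.3, -231.1, 424.4]
ee_rot: [-173.9, 0.4, -16.3]
force: [-0.4, -0.1, 0.0]
gripper_width: 91.1
```

```bash
python3 -c "
from h import *
np.set_printoptions(precision=3,suppress=True)
s=env.state();print(s,tin_tool())"
```

```text
{'time_s': 5.05, 'qpos': array([-20.602,  45.338,  12.307,   7.252, 122.989,  89.677]), 'qvel': array([ 0.403, -1.484, -0.165,  0.225,  1.248,  0.805]), 'effort': array([ -0.035, -62.139, -21.755,   0.415,  -0.076,  -0.019]), 'ee_pos': array([ 748.311, -231.054,  424.424]), 'ee_rot': array([-173.876,    0.389,  -16.34 ]), 'force': array([-0.443, -0.098,  0.03 ]), 'torque': array([-0.053,  0.053, -0.012]), 'gripper_width': 91.13817598378972} {'z': array([ 0.024,  0.104, -0.994]), 'alpha': np.float64(6.1357946669565315), 'az': np.float64(77.27720853471514), 'x': array([ 0.96 , -0.281, -0.007]), 'y': array([-0.28 , -0.954, -0.107])}
```

```bash
cat >> kin.py <<'E'
PP=[0.009,140.209,591.791,416.991,25.193,335.571,11.507]
LO=np.array([-177.97,-48.28,12.27,-77.06,2.81,-146.56]);HI=np.array([177.97,115.42,149.76,257.06,150.46,146.56])
def ik(pt,Rt,q0,w=600.):
    def f(q):
        o,M=fk(q,PP); return np.r_[o-pt, w*R.from_matrix(M.T@Rt).as_rotvec()]
    q0=np.clip(q0,LO+1e-3,HI-1e-3)
    r=least_squares(f,q0,bounds=(LO,HI),x_scale=1.0); return r.x,r.fun
E
python3 - <<'E'
import kin; from kin import *
np.set_printoptions(precision=2,suppress=True)
q=np.array([-21.011,44.098,12.293,7.246,126.776,89.4]); o,M=fk(q,PP)
d=np.array([320,-17,-260.]);d*=62.5/np.linalg.norm(d)
for w in (200,400,600,1000):
    x,f=ik(o+M@d,M,q,w); o2,M2=fk(x,PP); print(w,x,o2, R.from_matrix(M.T@M2).magnitude()*57.3)
# spin saturated
q=np.array([-20.6,45.3,25,7.2,115,-146.5]); o,M=fk(q,PP)
for w in (200,600):
  for sp in (-.187,-.6):
    x,f=ik(o,M@R.from_rotvec([0,0,sp]).as_matrix(),q,w); o2,M2=fk(x,PP); z=M2[:,2]; print(w,sp,x,o2-o,"alpha",np.degrees(np.arccos(-z[2])),np.degrees(np.arctan2(z[1],z[0])),"from",np.degrees(np.arccos(-M[2,2])))
E
```

```text
200 [-21.21  42.55  12.27   7.73 119.6   89.63] [ 751.68 -237.35  464.08] 8.767994729193465
400 [-21.03  43.45  12.27   7.47 123.33  89.58] [ 735.84 -231.58  450.37] 4.116670908495634
600 [-20.96  43.85  12.27   7.36 124.9   89.55] [ 729.23 -229.21  444.95] 2.1484062263377486
1000 [-20.9   44.11  12.27   7.29 125.93  89.53] [ 724.89 -227.66  441.49] 0.8442861449618767
200 -0.187 [ -20.73   51.18   12.27    9.93  124.76 -146.56] [8.14 5.09 5.15] alpha 11.833258927183696 115.56613502507206 from 8.50751351763096
200 -0.6 [ -21.53   51.43   12.27   16.28  125.49 -146.56] [ 9.59 23.77  8.47] alpha 16.686228970821194 105.8263007747116 from 8.50751351763096
600 -0.187 [ -17.87   50.32   12.27    9.53  123.1  -146.56] [24.4  40.53 15.73] alpha 10.000196984950202 109.132554858484 from 8.50751351763096
600 -0.6 [ -11.46   48.69   12.27   14.74  124.9  -146.56] [ 26.35 155.81  43.96] alpha 13.787718636224648 107.44831754892387 from 8.50751351763096
```

```bash
python3 - <<'E'
import kin; from kin import *
np.set_printoptions(precision=2,suppress=True)
q0=np.array([-64.685,18.351,89.705,0,72.0455,-1.1455]);o,M=fk(q0,PP)
for dz in (300,360,400,420,440,480):
  for w in (300,600,1000):
    x,f=ik(o+[0,0,dz],M,[-64.7,25,30,0,125,-1],w); o2,M2=fk(x,PP); print(dz,w,x,o2-o,x[1]+x[2]+x[4])
E
```

```text
300 300 [-64.69  18.07  48.04  -0.   114.    -1.15] [ -0.   0. 300.] 180.10150000000002
300 600 [-64.69  18.07  48.04  -0.   114.    -1.15] [ -0.   0. 300.] 180.1015
300 1000 [-64.69  18.07  48.04  -0.   114.    -1.15] [ -0.  -0. 300.] 180.10149999999996
360 300 [-64.68  21.73  33.24  -0.   125.13  -1.15] [  0.  -0. 360.] 180.10150000000593
360 600 [-64.69  21.73  33.24  -0.   125.13  -1.15] [ -0.   0. 360.] 180.10149999999987
360 1000 [-64.69  21.73  33.24   0.   125.13  -1.15] [ -0.   0. 360.] 180.10149999999993
400 300 [-64.69  26.48  18.21  -0.   135.42  -1.15] [  0.   0. 400.] 180.1015
400 600 [-64.69  26.48  18.21  -0.   135.42  -1.15] [ -0.  -0. 400.] 180.10150000000002
400 1000 [-64.69  26.48  18.21   0.   135.42  -1.15] [ -0.  -0. 400.] 180.1015
420 300 [-64.7   28.07  12.27   0.02 139.06  -1.14] [ -1.45   2.92 415.26] 179.39340894257182
420 600 [-64.7   28.2   12.27   0.01 139.41  -1.15] [ -1.87   3.76 413.93] 179.87651544950225
420 1000 [-64.7   28.24  12.27   0.   139.51  -1.15] [ -1.99   4.   413.56] 180.01562137966496
440 300 [-64.73  27.04  12.27   0.07 138.63  -1.14] [ -4.28   8.6  425.51] 177.93903830763557
440 600 [-64.72  27.44  12.27   0.02 139.71  -1.16] [ -5.57  11.19 421.43] 179.42406130786964
440 1000 [-64.72  27.55  12.27   0.01 140.02  -1.17] [ -5.93  11.92 420.3 ] 179.84449646472254
480 300 [-64.8   25.05  12.27   0.17 137.6   -1.13] [ -9.48  19.05 445.34] 174.91723784452975
480 600 [-64.77  25.99  12.27   0.05 140.27  -1.18] [-12.66  25.43 435.39] 178.52362886831315
480 1000 [-64.76  26.25  12.27   0.02 140.99  -1.2 ] [-13.52  27.17 432.83] 179.51046811410737
```

```bash
cat > sim.py <<'E'
from kin import *
def clipstep(q,pt,Rt,w=600,mode=0):
    o,M=fk(q,PP); dp=pt-o; n=np.linalg.norm(dp); dp*=min(1,62.5/max(n,1e-9))
    rv=R.from_matrix(M.T@Rt).as_rotvec(); m=np.linalg.norm(rv); rv=rv*min(1,np.radians(10.7)/max(m,1e-9))
    x,f=ik(o+dp,M@R.from_rotvec(rv).as_matrix(),q,w); return x
def call(q,rows,w=600):
    o,M=fk(q,PP); out=q
    for d,s in rows:
        out=clipstep(out,o+M@np.array(d,float),M@R.from_rotvec([0,0,s]).as_matrix(),w)
    return out
def info(q):
    o,M=fk(q,PP); z=M[:,2]; return o,np.degrees(np.arccos(-z[2])),np.degrees(np.arctan2(z[1],z[0]))
if __name__=="__main__":
    np.set_printoptions(precision=2,suppress=True)
    q=np.array([-23.8,27.8,36.2,6.2,121.86,85.3])
    x=call(q,[((24,-22,10),0),((54,-22,9),0),((74,-22,7),0),((94,-21,5),0),((114,-21,4),0),((134,-20,2),0),((154,-20,0),0),((174,-19,-2),0)]);print(x,info(x),"real 44.1 12.29 7.2 126.8; 719,-228,442")
    q=np.array([-21.011,44.098,12.293,7.246,126.776,89.4])
    x=call(q,[((20,0,-10),0),((45,0,-20),0),((80,0,-40),0),((120,-1,-60),0),((170,-3,-90),0),((220,-8,-140),0),((270,-12,-200),0),((320,-17,-260),0)]);print(x,info(x),"real 45.3 12.3 7.25 123; 748 -231 424")
    for q in ([-20.6,25,50,7.2,105,-146.5],[-20.6,25,90,7.2,65,-146.5],[-20.6,45.3,12.3,7.2,123,-146.5]):
      q=np.array(q)
      for S in (-1,-2,-3):
        x=call(q,[((0,0,0),S)]*8);print(S,info(q),x,info(x))
E
python3 sim.py
```

```text
[-21.02  44.1   12.27   7.26 126.83  89.4 ] (array([ 719.3 , -227.67,  441.84]), np.float64(6.7384166459185995), np.float64(99.43224658098356)) real 44.1 12.29 7.2 126.8; 719,-228,442
[-20.63  45.27  12.27   7.26 122.99  89.67] (array([ 747.98, -231.23,  425.58]), np.float64(6.132588217268567), np.float64(76.29748939578892)) real 45.3 12.3 7.25 123; 748 -231 424
-1 (array([ 634.97, -182.98,  427.04]), np.float64(6.954358968069351), np.float64(70.3328941863105)) [   2.25   18.91   61.05   -3.86   95.68 -146.56] (array([632.11,  13.88, 414.03]), np.float64(5.791951752264933), np.float64(-39.35635336795287))
-2 (array([ 634.97, -182.98,  427.04]), np.float64(6.954358968069351), np.float64(70.3328941863105)) [   4.63   16.1    68.98  -10.78   88.69 -146.56] (array([619.78,  -1.23, 391.83]), np.float64(12.447044693631799), np.float64(-55.56070396347549))
-3 (array([ 634.97, -182.98,  427.04]), np.float64(6.954358968069351), np.float64(70.3328941863105)) [   5.49   15.05   72.23  -14.28   85.66 -146.56] (array([616.12, -12.16, 383.61]), np.float64(15.922391648926936), np.float64(-58.247238
[... 810 characters left out ...]
loat64(6.087292896693315), np.float64(76.99474555493175)) [ -13.53   43.82   12.27   18.48  125.87 -146.56] (array([752.57, -80.57, 455.24]), np.float64(15.26461034082994), np.float64(89.09805479162964))
-2 (array([ 748.01, -231.18,  424.96]), np.float64(6.087292896693315), np.float64(76.99474555493175)) [ -15.99   44.23   12.27   24.69  127.41 -146.56] (array([743.41, -85.29, 458.88]), np.float64(20.42939841488335), np.float64(92.08190573514473))
-3 (array([ 748.01, -231.18,  424.96]), np.float64(6.087292896693315), np.float64(76.99474555493175)) [ -17.47   44.61   12.27   28.3   128.29 -146.56] (array([738.36, -89.41, 460.43]), np.float64(23.455249256618472), np.float64(93.33810890492924))
```

```bash
cat > feas.py <<'E'
from sim import *
np.set_printoptions(precision=1,suppress=True,linewidth=150)
def ori(alpha,az,sgn=1,spin=0):
    a,b=np.radians([alpha,az]); z=np.array([np.sin(a)*np.cos(b),np.sin(a)*np.sin(b),-np.cos(a)])
    y=sgn*np.array([-np.sin(b),np.cos(b),0]); x=np.cross(y,z)
    return np.c_[x,y,z]@R.from_rotvec([0,0,np.radians(spin)]).as_matrix()
def sols(G,M,off=18.8):
    pt=np.array(G)+off*M[:,2]; S=[]
    b=np.degrees(np.arctan2(G[1],G[0]))
    for q4 in (-60,0,60,120,180,240):
        for q5 in (40,90,130):
            for q6 in (-100,0,100):
                try: x,f=ik(pt,M,[b,20,90,q4,q5,q6])
                except Exception: continue
                if np.abs(f).max()<.5 and not any(np.abs(x-s).max()<1 for s in S): S.append(x)
    return S
if __name__=="__main__":
    for az in (-17.7,72.3):
        for al in (57,):
            for n,G in (("tin",(476,272,95)),("bask",(538,0,290)),("basklow",(538,0,200)),("handle",(570,-280,175))):
                for spin in (0,-90,-180,90):
                    S=sols(G,ori(al,az,1,spin))
                    print(az,al,n,spin); [print("    ",s) for s in S]
E
python3 feas.py
```

```text
-17.7 57 tin 0
-17.7 57 tin -90
-17.7 57 tin -180
-17.7 57 tin 90
-17.7 57 bask 0
-17.7 57 bask -90
-17.7 57 bask -180
-17.7 57 bask 90
-17.7 57 basklow 0
     [ 13.6   7.3 137.3 238.3  30.8  54.1]
-17.7 57 basklow -90
     [ 13.6   7.3 137.3 238.3  30.8 -35.9]
-17.7 57 basklow -180
     [  13.6    7.3  137.3  238.3   30.8 -125.9]
-17.7 57 basklow 90
     [ 13.6   7.3 137.3 238.3  30.8 144.1]
-17.7 57 handle 0
     [-33.9  16.1 130.3 147.6  25.9 110.7]
-17.7 57 handle -90
     [-33.9  16.1 130.3 147.6  25.9  20.7]
-17.7 57 handle -180
     [-33.9  16.1 130.3 147.6  25.9 -69.3]
-17.7 57 handle 90
72.3 57 tin 0
     [  1.1  27.3 131.9  94.2  52.8 115. ]
72.3 57 tin -90
     [  1.1  27.3 131.9  94.2  52.8  25. ]
72.3 57 tin -180
     [  1.1  27.3 131.9  94.2  52.8 -65. ]
72.3 57 tin 90
72.3 57 bask 0
72.3 57 bask -90
     [-30.2  17.8 103.9  55.7  82.4  56.8]
72.3 57 bask -180
     [-30.2  17.8 103.9  55.7  82.4 -33.2]
72.3 57 bask 90
     [ -30.2   17.8  103.9   55.7   82.4 -123.2]
72.3 57 basklow 0
     [-30.2  24.  110.1  57.7  75.6 136.3]
72.3 57 basklow -90
     [-30.2  24.  110.1  57.7  75.6  46.3]
72.3 57 basklow -180
     [-30.2  24.  110.1  57.7  75.6 -43.7]
72.3 57 basklow 90
     [ -30.2   24.   110.1   57.7   75.6 -133.7]
72.3 57 handle 0
     [-48.4  40.4  81.7  46.3  94.2 136.9]
72.3 57 handle -90
     [-48.4  40.4  81.7  46.3  94.2  46.9]
72.3 57 handle -180
     [-48.4  40.4  81.7  46.3  94.2 -43.1]
72.3 57 handle 90
     [ -48.4   40.4   81.7   46.3   94.2 -133.1]
```

```bash
python3 - <<'E'
from h import *
for c in ("scene","top"):
    im=cams.grab_frame(c)[:,:,::-1].copy()
    cv2.imwrite(f"pics/{c}1.png",im)
    M,o,s=TR()
    for d in (0,18.8,79,130,180,230,335):
        u=proj(c,[o-d*M[:,2]])[0]; print(c,d,u)
        cv2.circle(im,tuple(int(v) for v in u),2,(0,0,255),-1)
    u=proj(c,[o-79*M[:,2]])[0].astype(int)
    x0=np.clip(u[0]-100,0,440);y0=np.clip(u[1]-100,0,200)
    cv2.imwrite(f"pics/{c}1z.png",cv2.resize(im[y0:y0+200,x0:x0+200],None,fx=3,fy=3,interpolation=cv2.INTER_CUBIC))
E
```

```text
scene 0 [360.00797588 264.40802294]
scene 18.8 [359.90899463 257.71455918]
scene 79 [359.55371665 234.72450709]
scene 130 [359.19962623 213.18970418]
scene 180 [358.79531412 189.99349116]
scene 230 [358.3229193  164.46852656]
scene 335 [357.04121132 101.93160816]
top 0 [545.07915428  36.35603733]
top 18.8 [551.5391535   30.17618647]
top 79 [574.44529741   8.253401  ]
top 130 [596.9842666  -13.33359966]
top 180 [622.54677112 -37.8359263 ]
top 230 [652.36708319 -66.44693037]
top 335 [ 734.08233211 -145.01601723]
```

View pics/scene1z.png

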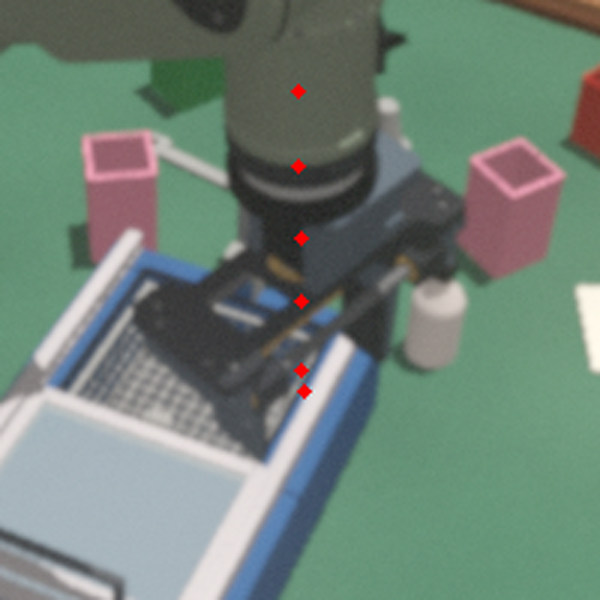

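View pics/top1z.png

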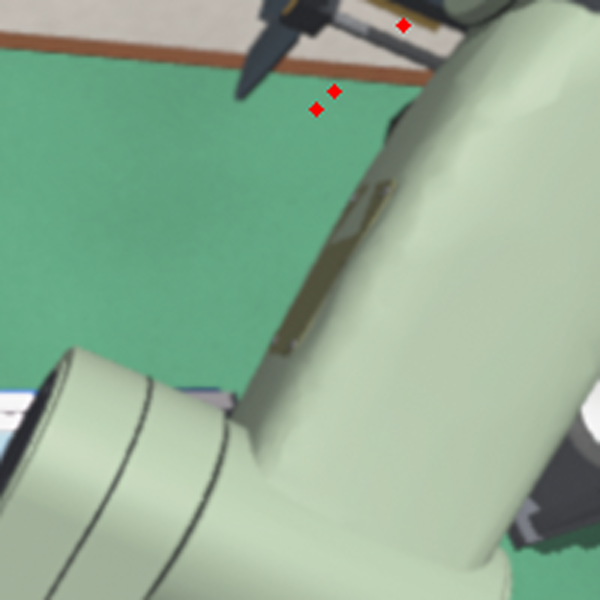

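```bash
cat > search.py <<'E'
from feas import *
q0=np.array([-20.6,45.3,12.31,7.25,123,89.68])
o0,M0=fk(q0,PP)
for b in (-45,-30,-15,0):
  for r in (450,550):
    for z in (250,350):
      pt=np.array([r*np.cos(np.radians(b)),r*np.sin(np.radians(b)),z])
      # orientation kept z, spin so j6=145
      best=None
      x,f=ik(pt,M0,q0); 
      if np.abs(f).max()>1: print(b,r,z,"unreach");continue
      M1=M0@R.from_rotvec([0,0,np.radians(144-x[5])]).as_matrix()
      x,f=ik(pt,M1,x)
      q=x; line=[]
      for c in range(3):
        zs=[]
        o,M=fk(q,PP)
        for k in range(8):
            q=clipstep(q,o,M@R.from_rotvec([0,0,2.8]).as_matrix()); zs.append(fk(q,PP)[0][2])
        oo,al,az=info(q); line.append((round(al,1),round(az,1),oo.round(),round(min(zs)),q.round()))
      print(b,r,z,x.round());[print("     ",*l) for l in line]
E
python3 search.py
```

```text
-45 450 250 [-50.   8.  99.   5.  77. 144.]
      34.1 4.7 [ 255. -326.  182.] 182 [-81.   3. 124.  41.  58. 147.]
      52.6 -19.2 [ 257. -330.   94.] 94 [-91.  16. 150.  97.  50. 147.]
      71.3 -21.5 [ 221. -371.  -82.] -82 [-109.   73.  150.  105.   78.  147.]
-45 450 350 [-50.   5.  88.   5.  91. 144.]
      30.6 7.4 [ 189. -332.  279.] 279 [-89.  -3. 113.  31.  76. 147.]
      54.6 -17.6 [ 162. -308.  162.] 162 [-116.    6.  144.   64.   64.  147.]
      73.5 -23.0 [ 133. -362.   10.] 10 [-127.   56.  150.   85.   69.  147.]
-45 550 250 [-49.  17.  87.   5.  80. 144.]
      35.8 4.7 [ 337. -392.  184.] 184 [-72.  11. 115.  45.  54. 147.]
      54.7 -21.6 [ 339. -372.  117.] 117 [-75.  16. 144. 111.  45. 147.]
      72.6 -25.9 [ 294. -416.  -44.] -44 [-91.  66. 150. 120.  90. 147.]
-45 550 350 [-49.  15.  75.   5.  93. 144.]
      32.3 8.7 [ 278. -406.  270.] 270 [-78.   6. 105.  34.  71. 147.]
      57.5 -17.1 [ 270. -389.  175.] 175 [-92.  10. 138.  83.  55. 147.]
      74.9 -25.6 [ 250. -425.   37.] 37 [-101.   53.  150.  109.   82.  147.]
-30 450 250 [-36.   7. 100.   6.  7
[... 2345 characters left out ...]
4.9 45.7 [381. -86. 276.] 276 [-44.  -4. 116.  37.  72. 147.]
      58.5 24.9 [360. -82. 164.] 164 [-66.   7. 148.  74.  62. 147.]
      78.8 23.5 [ 381. -138.    5.] 5 [-76.  63. 150.  88.  75. 147.]
0 550 250 [ -5.  14.  90.   6.  75. 144.]
      39.2 42.9 [526. -27. 190.] 190 [-26.   9. 119.  51.  49. 147.]
      56.6 19.4 [515. -10. 127.] 127 [-25.  15. 145. 123.  44. 147.]
      74.9 17.0 [517. -84. -40.] -40 [-43.  68. 150. 123.  95. 147.]
0 550 350 [ -5.  12.  79.   6.  88. 144.]
      37.2 46.6 [498. -71. 270.] 270 [-33.   5. 109.  41.  65. 147.]
      61.1 24.2 [488. -59. 182.] 182 [-41.  10. 141.  96.  53. 147.]
      80.2 19.7 [ 498. -104.   34.] 34 [-51.  59. 150. 111.  90. 147.]
```

```bash
cat > search2.py <<'E'
from feas import *
q0=np.array([-20.6,45.3,12.31,7.25,123,89.68])
o0,M0=fk(q0,PP); rng=np.random.default_rng(0); best=[]
import time; t0=time.time()
while time.time()-t0<400:
    b=rng.uniform(0,60); r=rng.uniform(420,600); z=rng.uniform(300,480); S=rng.uniform(0.4,2.8,2); dz=rng.uniform(-150,0,2); dl=rng.uniform(-60,60,2)
    pt=np.array([r*np.cos(np.radians(b)),r*np.sin(np.radians(b)),z])
    x,f=ik(pt,M0,q0)
    if np.abs(f).max()>1: continue
    x,f=ik(pt,M0@R.from_rotvec([0,0,np.radians(144-x[5])]).as_matrix(),x); q=x; zs=[]
    for c in range(2):
        o,M=fk(q,PP)
        for k in range(8):
            q=clipstep(q,o+M@np.array([0,0,dz[c]]),M@R.from_rotvec([0,0,S[c]]).as_matrix()); zs.append(fk(q,PP)[0][2])
    oo,al,az=info(q)
    cost=abs(al-57)+abs(az-73.5)*.5+max(0,280-min(zs))*.05
    best.append((cost,b,r,z,S,dz,al,az,oo,min(zs),x,q))
best.sort(key=lambda t:t[0])
print(len(best))
for t in best[:8]: print(*[np.round(v,2) for v in t])
E
timeout 560 python3 search2.py
```

```text
678
4.23 41.58 530.63 449.24 [2.3 2.6] [-17.9 -19.6] 57.29 66.37 [381.2 118.4 272.4] 272.44 [ 37.9   8.6  70.1   3.9  96.6 144. ] [-29.8  -0.9 129.2  60.1  74.7 146.6]
5.37 42.89 547.48 350.4 [2.7 1.6] [-43.5 -45.1] 57.07 70.34 [392.4 207.8 205.6] 205.59 [ 39.4   9.9  82.    3.8  83.2 144. ] [-13.1   5.9 135.3  72.3  61.1 146.6]
6.45 39.59 567.59 401.02 [1.5 2.3] [-20.6 -68.4] 55.03 65.56 [417.5 115.8 269.7] 269.69 [ 36.1  11.9  72.5   4.   90.9 144. ] [-25.9   1.3 125.5  60.1  70.9 146.6]
6.8 39.3 574.29 345.32 [2.  1.7] [-102.2  -72.8] 53.46 67.11 [402.4  86.6 278.6] 278.61 [ 35.8  12.7  79.1   4.1  83.6 144. ] [-30.5   0.6 123.3  55.2  75.9 146.6]
6.81 41.57 562.09 331.02 [1.8 2.1] [-117.3  -63.4] 53.27 67.32 [387.8  87.5 282.5] 282.49 [ 38.1  11.6  82.5   3.9  81.1 144. ] [-31.5  -0.9 124.   54.4  77.1 146.6]
7.98 40.94 571.64 403.92 [1.6 1.6] [-16.6 -95. ] 51.1 69.64 [399.5  91.4 277. ] 277.0 [ 37.5  12.3  71.7   3.9  91.3 144. ] [-28.4   0.5 121.8  52.6  75.9 146.6]
8.05 37.69 492.41 391.08 [2.6 2. ] [-28.8 -50.7] 55.57 63.75 [328.9  64.  245. ] 245.02 [ 33.5   4.6  82.7   4.2  88.3 144. ] [-44.1  -1.7 133.5  53.1  79.1 146.6]
8.63 39.15 595.9 373.01 [1.3 2.5] [-97.9  -4.5] 53.26 64.11 [452.1 129.4 276.1] 276.05 [ 35.8  14.7  72.7   4.   88.  144. ] [-20.4   2.1 122.   60.4  66.5 146.6]
```

```bash
cat > st.py <<'E'
from h import *
import kin
from kin import fk,PP,ik
from sim import *
np.set_printoptions(precision=2,suppress=True,linewidth=150)
E
python3 - <<'E'
from st import *
M,o,s=TR(); q=s['qpos']
b=np.radians(49.6);pt=np.array([530*np.cos(b),530*np.sin(b),450])
x,f=ik(pt,M,np.clip(q,-178,140)); print(x,np.abs(f).max())
x,f=ik(pt,M@R.from_rotvec([0,0,np.radians(135-89.7-60)]).as_matrix(),[45,8,70,7,95,130]); print(x,np.abs(f).max())
print(todelta(pt),pt)
E
```

```text
[ 41.99   7.84  71.36   4.89  95.66 146.56] 25.358893292779953
[ 46.4    8.21  70.39   3.1   96.09 138.53] 5.592046963871754e-13
[-566.98 -494.66   31.21] [343.5  403.62 450.  ]
```

Request:
apply_moves([
  {"jaw": 0,"delta_pos": [-22,-20,1],"spin": -0.02},
  {"jaw": 0,"delta_pos": [-60,-52,3],"spin": -0.05},
  {"jaw": 0,"delta_pos": [-105,-91,6],"spin": -0.1},
  {"jaw": 0,"delta_pos": [-150,-130,8],"spin": -0.15},
  {"jaw": 0,"delta_pos": [-195,-170,10],"spin": -0.2},
  {"jaw": 0,"delta_pos": [-240,-209,13],"spin": -0.257},
  {"jaw": 0,"delta_pos": [-285,-248,15],"spin": -0.257},
  {"jaw": 0,"delta_pos": [-330,-288,18],"spin": -0.257},
])

```text
time_s: 6.15
ee_pos: [511.1, 139.8, 440.4]
ee_rot: [-174.0, -1.3, -1.7]
force: [0.4, -0.7, -0.6]
gripper_width: 91.6
```

```bash
python3 - <<'E'
from st import *
s=env.state();print(s['qpos'],s['qvel'],s['ee_pos'],s['force']);print(tin_tool())
pt=[343.5,403.6,450];print(todelta(pt))
M,o,s=TR(s)
x,f=ik(np.array(pt),M,[45,8,70,7,95,130]); print(x,np.abs(f).max())
E
```

```text
[ 10.49   9.57  70.06   5.67  97.77 103.03] [ 48.05 -18.68  22.21  -1.67  -8.44  46.54] [511.14 139.78 440.43] [ 0.37 -0.71 -0.61]
{'z': array([ 0.03,  0.1 , -0.99]), 'alpha': np.float64(6.176956291539835), 'az': np.float64(76.04887354172139), 'x': array([ 1.  , -0.03,  0.02]), 'y': array([-0.03, -0.99, -0.11])}
[-175.19 -258.68   13.69]
[ 46.42   8.16  70.45   3.07  96.   138.53] 5.985653309241865e-13
```

Request:
apply_moves([
  {"jaw": 0,"delta_pos": [-32,-47,2],"spin": 0},
  {"jaw": 0,"delta_pos": [-64,-94,5],"spin": 0},
  {"jaw": 0,"delta_pos": [-96,-141,8],"spin": 0},
  {"jaw": 0,"delta_pos": [-125,-185,10],"spin": 0},
  {"jaw": 0,"delta_pos": [-150,-222,12],"spin": 0},
  {"jaw": 0,"delta_pos": [-168,-248,13],"spin": 0},
  {"jaw": 0,"delta_pos": [-175,-258,13],"spin": 0.03},
  {"jaw": 0,"delta_pos": [-175,-258,13],"spin": 0.06},
])

```text
time_s: 7.15
ee_pos: [343.0, 403.2, 450.9]
ee_rot: [-173.9, -1.0, -5.1]
force: [0.5, 0.1, -0.4]
gripper_width: 91.2
```

```bash
cat > s3.py <<'E'
from st import *
s=env.state();q=s['qpos'];print(q,s['qvel'],s['ee_pos'],s['force']);print(tin_tool())
for S1 in (1.5,2.3,2.8):
  for dz in (-20,-60):
    o,M=fk(q,PP); x=np.clip(q,LO,HI)
    tr=[]
    for k in range(8):
        x=clipstep(x,o+M@np.array([0,0,dz]),M@R.from_rotvec([0,0,min(S1,.1+.19*k if 0 else S1)]).as_matrix()); tr.append(x)
    print(S1,dz,info(x),x)
    tr=np.array(tr); print("   max step",np.abs(np.diff(np.vstack([q,tr]),axis=0)).max(0))
    for S2 in (1.5,2,2.6):
        y=call(x,[((0,0,dz),S2)]*8); print("     ",S2,info(y),y)
E
python3 s3.py
```

```text
[ 46.43   8.1   70.4    3.07  96.09 141.97] [-1.62 -0.1   0.32 -0.67  0.04 13.55] [343.04 403.25 450.89] [ 0.49  0.13 -0.38]
{'z': array([ 0.03,  0.1 , -0.99]), 'alpha': np.float64(6.1978575381589165), 'az': np.float64(75.94678793413013), 'x': array([ 1.  , -0.09,  0.02]), 'y': array([-0.09, -0.99, -0.11])}
1.5 -20 (array([389.21, 229.66, 397.29]), np.float64(25.082827869966586), np.float64(89.96933449174165)) [ 11.01  -1.74  92.47  24.7   84.68 146.56]
   max step [5.99 1.47 3.74 3.7  2.4  4.59]
      1.5 (array([342.68,  90.73, 291.73]), np.float64(44.06297436321932), np.float64(76.62619661299209)) [-27.34  -4.78 119.47  43.03  81.51 146.56]
      2 (array([350.9 , 109.71, 292.85]), np.float64(48.129535341192), np.float64(74.53911169072117)) [-26.87  -4.49 121.74  47.85  79.94 146.56]
      2.6 (array([357.63, 124.79, 296.28]), np.float64(51.223682793549756), np.float64(73.09677024841687)) [-26.17  -4.33 123.27  51.65  78.85 146.56]
1.5 -60 (array([390.12, 207.48, 437.42]), np.float64(23.16758958817068), np.float64(88.55871135874652)) [  9.37  -2.28  86.85  22.74  90.78 146.56]
   
[... 2347 characters left out ...]
.61014135094166)) [-19.97  -0.96 129.57  62.48  74.46 146.56]
2.8 -60 (array([381.75, 232.05, 431.65]), np.float64(30.00738602085805), np.float64(88.3254609755515)) [  7.96  -3.44  91.18  29.58  87.17 146.56]
   max step [6.01 1.88 8.24 3.72 8.07 4.59]
      1.5 (array([300.89,  49.14, 356.24]), np.float64(45.40678065810586), np.float64(76.56708679210574)) [-38.91  -8.73 113.89  40.31  96.44 146.56]
      2 (array([309.45,  63.21, 354.51]), np.float64(49.17292735342892), np.float64(74.54492589748315)) [-39.08  -8.47 116.29  44.11  95.08 146.56]
      2.6 (array([317.12,  74.83, 354.52]), np.float64(52.08901744011174), np.float64(73.14435673079119)) [-38.81  -8.21 118.05  47.18  93.95 146.56]
```

Request:
apply_moves([
  {"jaw": 0,"delta_pos": [0,0,-20],"spin": 0.06},
  {"jaw": 0,"delta_pos": [0,0,-20],"spin": 2.3},
  {"jaw": 0,"delta_pos": [0,0,-20],"spin": 2.3},
  {"jaw": 0,"delta_pos": [0,0,-20],"spin": 2.3},
  {"jaw": 0,"delta_pos": [0,0,-20],"spin": 2.3},
  {"jaw": 0,"delta_pos": [0,0,-20],"spin": 2.3},
  {"jaw": 0,"delta_pos": [0,0,-20],"spin": 2.3},
  {"jaw": 0,"delta_pos": [0,0,-20],"spin": 2.3},
])

```text
time_s: 8.15
ee_pos: [386.7, 253.5, 402.8]
ee_rot: [-160.5, 19.6, -42.1]
force: [0.3, 0.4, 0.2]
gripper_width: 91.5
```

```bash
cat > s4.py <<'E'
from st import *
s=env.state();q=s['qpos'];print(q,s['qvel'],s['ee_pos'],s['force']);print(tin_tool())
x=np.clip(q,LO,HI)
for dz in (-20,0):
    for S2 in (1.5,2,2.3,2.6,2.9):
        y=call(x,[((0,0,dz),S2)]*8); print("     ",dz,S2,info(y),y)
E
python3 s4.py
```

```text
[ 12.64  -1.39  92.19  26.94  84.07 146.51] [-32.79 -12.79  35.36  26.87 -20.74  -0.02] [386.7  253.53 402.81] [0.28 0.35 0.15]
{'z': array([-0.01,  0.46, -0.89]), 'alpha': np.float64(27.371889190557383), 'az': np.float64(91.23389451785289), 'x': array([ 0.7 , -0.63, -0.33]), 'y': array([-0.71, -0.62, -0.32])}
      -20 1.5 (array([351.01, 122.78, 288.71]), np.float64(46.743846004415495), np.float64(78.85281740843814)) [-23.09  -3.34 120.43  46.39  79.75 146.56]
      -20 2 (array([358.15, 142.22, 291.36]), np.float64(50.77752630145902), np.float64(76.7879690540137)) [-22.43  -3.09 122.64  51.36  78.23 146.56]
      -20 2.3 (array([361.25, 150.48, 293.68]), np.float64(52.45575302666512), np.float64(75.97984476473543)) [-22.03  -3.03 123.47  53.48  77.67 146.56]
      -20 2.6 (array([363.82, 157.33, 296.18]), np.float64(53.84222451763815), np.float64(75.3354141328231)) [-21.65  -3.   124.11  55.26  77.24 146.56]
      -20 2.9 (array([366.05, 163.3 , 298.78]), np.float64(55.05092339381194), np.float64(74.7911127405327)) [-21.28  -2.99 124.63  56.81  76.9  146.56]
      0 1.5 (array([359.1 , 145.73, 269.82]), np.float64(47.549092290649995), np.float64(78.82717884267078)) [-19.37  -1.88 122.71  49.06  75.19 146.56]
      0 2 (array([365.44, 165.74, 274.62]), np.float64(51.59232638819104), np.float64(76.72656055079146)) [-18.54  -1.72 124.79  54.34  73.82 146.56]
      0 2.3 (array([368.11, 174.02, 277.99]), np.float64(53.2682091724338), np.float64(75.90595110098815)) [-18.1   -1.72 125.55  56.56  73.36 146.56]
      0 2.6 (array([370.28, 180.78, 281.38]), np.float64(54.64974625187912), np.float64(75.25355375534936)) [-17.71  -1.75 126.12  58.39  73.03 146.56]
      0 2.9 (array([372.15, 186.59, 284.78]), np.float64(55.85203331110596), np.float64(74.70446773383935)) [-17.34  -1.8  126.58  59.98  72.79 146.56]
```

Request:
apply_moves([
  {"jaw": 0,"delta_pos": [0,0,0],"spin": 2.9},
  {"jaw": 0,"delta_pos": [0,0,0],"spin": 2.9},
  {"jaw": 0,"delta_pos": [0,0,0],"spin": 2.9},
  {"jaw": 0,"delta_pos": [0,0,0],"spin": 2.9},
  {"jaw": 0,"delta_pos": [0,0,0],"spin": 2.9},
  {"jaw": 0,"delta_pos": [0,0,0],"spin": 2.9},
  {"jaw": 0,"delta_pos": [0,0,0],"spin": 2.9},
  {"jaw": 0,"delta_pos": [0,0,0],"spin": 2.9},
])

```text
time_s: 9.15
ee_pos: [372.1, 182.9, 283.8]
ee_rot: [-175.4, 55.0, -99.7]
force: [-0.3, 0.2, 0.1]
gripper_width: 90.7
```

```bash
cat > s5.py <<'E'
from st import *
from feas import sols,ori
s=env.state();q=s['qpos'];print(q,s['qvel'],s['ee_pos'],s['force']);print(tin_tool())
M,o,s=TR(s); z=M[:,2]; az=tin_tool()['az']
# jaw horizontal spins
h=np.array([-z[1],z[0],0]);h/=np.linalg.norm(h)
for sg in (1,-1):
    y=sg*h; x=np.cross(y,z); Rt=np.c_[x,y,z]; print("spin for jaw horiz",sg,R.from_matrix(M.T@Rt).as_rotvec())
    for n,G in (("tin",(476,272,95)),("pre",np.array((476,272,95))-130*z),("bask",(545,10,290)),("basklow",(545,10,200)),("handle",(570,-280,175))):
        xx,f=ik(np.array(G)+18.8*z,Rt,np.clip(np.r_[q[:5],q[5]-50],LO,HI)); print(n,xx,np.abs(f).max())
E
python3 s5.py
```

```text
[-17.6  -1.9 126.3  59.1  72.8 146.5] [-12.2   3.5  38.2  36.6 -22.4  -0. ] [372.1 182.9 283.8] [-0.3  0.2  0.1]
{'z': array([ 0.2,  0.8, -0.6]), 'alpha': np.float64(55.155731756477934), 'az': np.float64(74.6983915204568), 'x': array([-0.1, -0.6, -0.8]), 'y': array([-1. ,  0.2, -0. ])}
spin for jaw horiz 1 [0.  0.  0.1]
tin [  1.4  26.7 130.   89.3  51.8 118.8] 1.300177256490441e-12
pre [-13.9  16.7 128.5  69.3  61.3 130.6] 3.976361389262587e-13
bask [-28.5  18.5 102.8  54.2  82.2 146.6] 5.872934431047611
basklow [-28.   24.2 108.1  55.8  75.5 138.2] 4.831690603168681e-12
handle [-47.5  40.5  80.2  44.2  94.9 136.9] 1.4661478995230242e-13
spin for jaw horiz -1 [-0.   0.  -3.1]
tin [  1.4  26.7 130.   89.3  51.8 -61.2] 4.973799150320701e-13
pre [-13.9  16.7 128.5  69.3  61.3 -49.4] 2.8421709430404007e-13
bask [-28.   18.3 101.9  53.8  82.5 -31.7] 2.2737367544323206e-13
basklow [-28.   24.2 108.1  55.8  75.5 -41.8] 1.9895196601282805e-13
handle [-47.5  40.5  80.2  44.2  94.9 -43.1] 2.2737367544323206e-13
```

```bash
python3 - <<'E'
from st import *
M,o,s=TR(); z=M[:,2]; h=np.array([-z[1],z[0],0]);h/=np.linalg.norm(h)
Rt=np.c_[np.cross(h,z),h,z]; print(R.from_matrix(M.T@Rt).as_rotvec(),todelta([484,286,250]),z)
E
```

```text
[0.   0.   0.06] [-41.39 -83.15 125.22] [ 0.22  0.79 -0.57]
```

Request:
apply_moves([
  {"jaw": 0,"delta_pos": [-8,-16,25],"spin": -0.05},
  {"jaw": 0,"delta_pos": [-16,-32,50],"spin": 0},
  {"jaw": 0,"delta_pos": [-24,-48,75],"spin": 0.03},
  {"jaw": 0,"delta_pos": [-32,-64,98],"spin": 0.06},
  {"jaw": 0,"delta_pos": [-38,-76,115],"spin": 0.06},
  {"jaw": 0,"delta_pos": [-41,-83,125],"spin": 0.06},
  {"jaw": 0,"delta_pos": [-41,-83,125],"spin": 0.06},
  {"jaw": 0,"delta_pos": [-41,-83,125],"spin": 0.06},
])

```text
time_s: 10.15
ee_pos: [480.4, 282.0, 233.8]
ee_rot: [-178.7, 56.4, -104.3]
force: [0.8, -0.5, 0.9]
gripper_width: 91.0
```

```bash
cat > s6.py <<'E'
from st import *
import sys
s=env.state();print(s['qpos'],s['qvel'],s['ee_pos'],s['force'],s['gripper_width']);print(tin_tool())
M,o,s=TR(s);z=M[:,2]
n=sys.argv[1]
for c in sys.argv[2:]:
    im=cams.grab_frame(c)[:,:,::-1].copy()
    cv2.imwrite(f"pics/{c}{n}.png",im)
E
python3 s6.py 2 scene top wrist
```

```text
[  0.21  11.18 121.51  72.61  57.02 146.51] [-0.11 -0.22  0.11  0.11 -0.12 -0.1 ] [480.37 281.95 233.82] [ 0.84 -0.53  0.89] 90.97980450820012
{'z': array([ 0.23,  0.8 , -0.55]), 'alpha': np.float64(56.396704138136876), 'az': np.float64(74.17350052943009), 'x': array([-0.14, -0.54, -0.83]), 'y': array([-0.96,  0.26, -0.01])}
```

View pics/scene2.png

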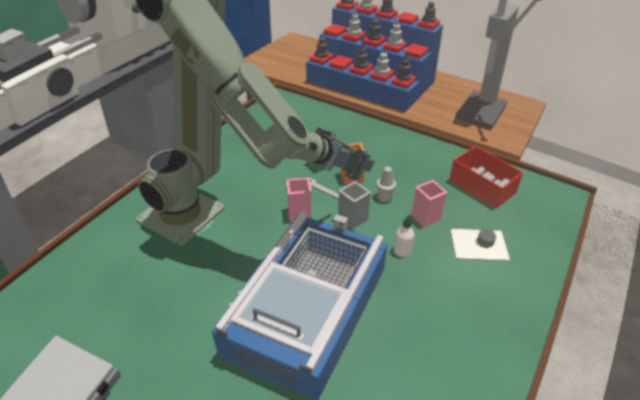

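View pics/top2.png

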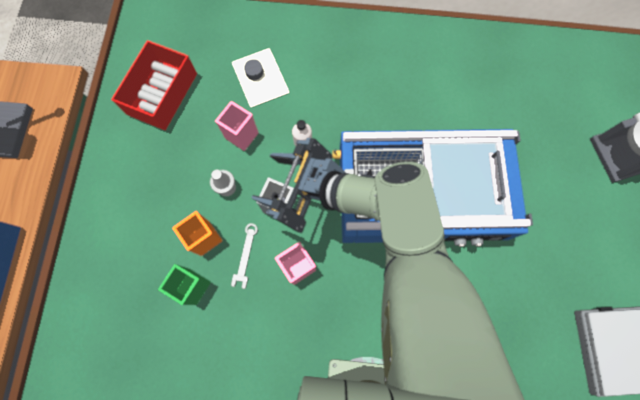

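View pics/wrist2.png

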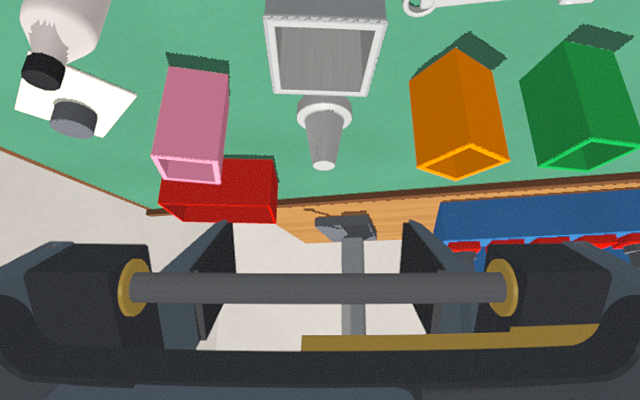

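```bash
python3 - <<'E'
from st import *
p=px2("wrist",[(263,15),(387,10),(375,97),(274,93)],115)
print(p,p.mean(0)); d=np.diff(p,axis=0);print(np.linalg.norm(d,axis=1),np.degrees(np.arctan2(d[:,1],d[:,0])))
M,o,s=TR();z=M[:,2];y=M[:,1]
T=np.array([476,272,0])
print("lateral tin-TCP along y",(T-o)[:2]@y[:2])
G=np.array([478,271,94]);print("TCP final",G+18.8*z,todelta(G+18.8*z), todelta(G+18.8*z+[0,0,60]))
E
```

```text
[[497.39 229.68 115.  ]
 [432.32 243.27 115.  ]
 [447.12 319.23 115.  ]
 [518.05 296.14 115.  ]] [473.72 272.08 115.  ]
[66.47 77.39 74.6 ] [168.21  78.98 -18.03]
lateral tin-TCP along y 1.6787358548677547
TCP final [482.28 286.06  83.6 ] [122.76   1.26  86.83] [72.79  0.5  53.63]
```

Request:
apply_moves([
  {"jaw": 0,"delta_pos": [35,0,25],"spin": 0},
  {"jaw": 0,"delta_pos": [73,0,52],"spin": 0.01},
  {"jaw": 0,"delta_pos": [98,1,69],"spin": 0.01},
  {"jaw": 0,"delta_pos": [113,1,80],"spin": 0.01},
  {"jaw": 0,"delta_pos": [121,1,86],"spin": 0.01},
  {"jaw": 0,"delta_pos": [123,1,87],"spin": 0.01},
  {"jaw": 0.1,"delta_pos": [123,1,87],"spin": 0.01},
  {"jaw": 0.2,"delta_pos": [123,1,87],"spin": 0.01},
], squeeze=25)

```text
time_s: 11.3
ee_pos: [482.9, 286.0, 84.1]
ee_rot: [-179.4, 56.4, -105.2]
force: [-1.5, -0.2, 1.0]
gripper_width: 75.0
```

```bash
python3 s6.py 3 wrist
```

```text
[  0.77  27.45 130.44  90.97  52.98 116.45] [ 0.06  0.14  0.14 -0.72  0.76  0.  ] [482.89 286.    84.15] [-1.55 -0.18  0.96] 74.98975542401932
{'z': array([ 0.23,  0.8 , -0.55]), 'alpha': np.float64(56.44501696926256), 'az': np.float64(74.08970230798312), 'x': array([-0.14, -0.53, -0.83]), 'y': array([-0.96,  0.27, -0.01])}
```

View pics/wrist3.png

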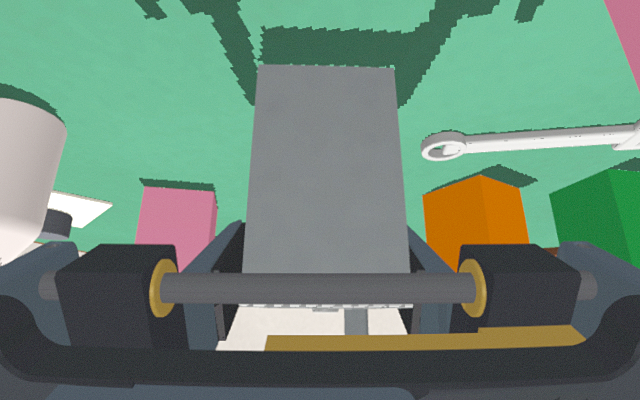

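Request:
apply_moves([
  {"jaw": 0.4,"delta_pos": [0,0,0],"spin": 0},
  {"jaw": 1,"delta_pos": [0,0,0],"spin": 0},
  {"jaw": 1,"delta_pos": [0,0,0],"spin": 0},
  {"jaw": 1,"delta_pos": [0,0,0],"spin": 0},
  {"jaw": 1,"delta_pos": [-8,0,-5],"spin": 0},
  {"jaw": 1,"delta_pos": [-25,0,-16],"spin": 0},
  {"jaw": 1,"delta_pos": [-50,-1,-33],"spin": 0},
  {"jaw": 1,"delta_pos": [-83,-1,-55],"spin": 0},
], squeeze=60)

```text
time_s: 12.35
ee_pos: [482.4, 285.6, 183.4]
ee_rot: [-179.7, 56.3, -105.4]
force: [1.9, 0.3, -3.8]
gripper_width: 68.3
```

```bash
python3 s6.py 4 wrist; python3 - <<'E'
from st import *
from feas import *
M,o,s=TR();z=M[:,2]
q=s['qpos']
for G in ((478,260,300),(550,60,300),(550,10,300),(550,10,285),(550,10,250),(550,0,210)):
    for sp in (-.05,-.15,-1.5,-3):
        x,f=ik(np.array(G)+18.8*z,M@R.from_rotvec([0,0,sp]).as_matrix(),np.clip(np.r_[q[:5],q[5]+57*sp],LO,HI)); print(G,sp,x,np.abs(f).max().round(1))
E
```

```text
[  0.77  15.99 124.9   78.23  54.52 137.72] [ -0.04 -34.7  -20.64 -38.39   9.2   64.97] [482.39 285.58 183.42] [ 1.95  0.29 -3.8 ] 68.31900089031672
{'z': array([ 0.23,  0.8 , -0.56]), 'alpha': np.float64(56.27944178683835), 'az': np.float64(74.18980499255252), 'x': array([-0.15, -0.54, -0.83]), 'y': array([-0.96,  0.27, -0.  ])}
(478, 260, 300) -0.05 [ -2.    8.3 119.7  70.8  60.5 146.6] 17.4
(478, 260, 300) -0.15 [ -1.    7.2 117.2  67.9  60.7 146.6] 1.7
(478, 260, 300) -1.5 [ -0.8   7.  116.9  67.6  60.7  69.8] 0.0
(478, 260, 300) -3 [ -0.8   7.  116.9  67.6  60.7 -16.1] 0.0
(550, 60, 300) -0.05 [-23.5  16.5 104.1  57.6  79.2 146.6] 0.5
(550, 60, 300) -0.15 [-23.5  16.5 104.   57.6  79.2 141. ] 0.0
(550, 60, 300) -1.5 [-23.5  16.5 104.   57.6  79.2  63.6] 0.0
(550, 60, 300) -3 [-23.5  16.5 104.   57.6  79.2 -22.3] 0.0
(550, 10, 300) -0.05 [-28.4  18.3 101.4  55.3  83.3 145.1] 0.0
(550, 10, 300) -0.15 [-28.4  18.3 101.4  55.3  83.3 139.4] 0.0
(550, 10, 300) -1.5 [-28.4  18.3 101.4  55.3  83.3  62. ] 0.0
(550, 10, 300) -3 [-28.4  18.3 101.4  55.3  83.3 -23.9] 0.0
(550, 10, 285) -0.05 [-28.4  19.1 102.6  55.6  82.1 143.4] 0.0
(550, 10, 285) -0.15 [-28.4  19.1 102.6  55.6  82.1 137.7] 0.0
(550, 10, 285) -1.5 [-28.4  19.1 102.6  55.6  82.1  60.3] 0.0
(550, 10, 285) -3 [-28.4  19.1 102.6  55.6  82.1 -25.6] 0.0
(550, 10, 250) -0.05 [-28.4  21.3 105.1  56.2  79.5 139.4] 0.0
(550, 10, 250) -0.15 [-28.4  21.3 105.1  56.2  79.5 133.7] 0.0
(550, 10, 250) -1.5 [-28.4  21.3 105.1  56.2  79.5  56.4] 0.0
(550, 10, 250) -3 [-28.4  21.3 105.1  56.2  79.5 -29.6] 0.0
(550, 0, 210) -0.05 [-29.3  24.4 107.1  56.6  77.3 134.7] 0.0
(550, 0, 210) -0.15 [-29.3  24.4 107.1  56.6  77.3 129. ] 0.0
(550, 0, 210) -1.5 [-29.3  24.4 107.1  56.6  77.3  51.6] 0.0
(550, 0, 210) -3 [-29.3  24.4 107.1  56.6  77.3 -34.3] 0.0
```

View pics/wrist4.png

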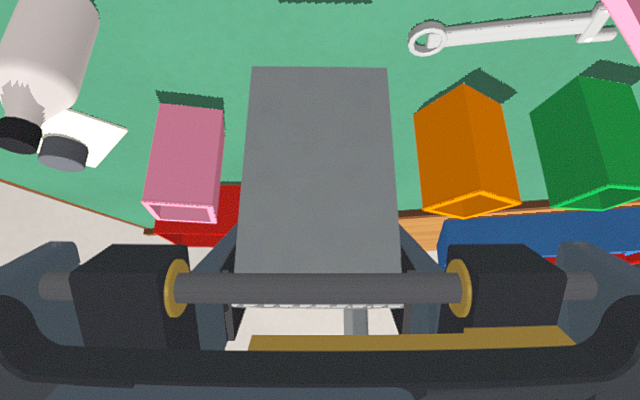

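```bash
python3 - <<'E'
from st import *
for p in ([483,284,210],[486,270,245],[492,242,280],[500,205,290],[512,155,292],[525,105,292],[535,65,292],[542,35,292]): print(p,todelta(p).round())
E
```

```text
[483, 284, 210] [-15.   0. -13.]
[486, 270, 245] [-37.  -7. -43.]
[492, 242, 280] [-53. -20. -83.]
[500, 205, 290] [ -42.  -38. -117.]
[512, 155, 292] [ -19.  -63. -155.]
[525, 105, 292] [   6.  -89. -192.]
[535, 65, 292] [  25. -110. -222.]
[542, 35, 292] [  40. -125. -245.]
```

Request:
apply_moves([
  {"jaw": 1,"delta_pos": [-22,0,-18],"spin": -0.05},
  {"jaw": 1,"delta_pos": [-40,-6,-45],"spin": -0.12},
  {"jaw": 1,"delta_pos": [-53,-20,-83],"spin": -0.15},
  {"jaw": 1,"delta_pos": [-42,-38,-117],"spin": -0.15},
  {"jaw": 1,"delta_pos": [-20,-63,-155],"spin": -0.15},
  {"jaw": 1,"delta_pos": [6,-89,-192],"spin": -0.12},
  {"jaw": 1,"delta_pos": [25,-110,-222],"spin": -0.08},
  {"jaw": 1,"delta_pos": [40,-125,-245],"spin": -0.05},
])

```text
time_s: 13.4
ee_pos: [542.6, 32.7, 291.2]
ee_rot: [-174.7, 56.5, -99.7]
force: [0.1, 0.2, -5.3]
gripper_width: 67.8
```

```bash
python3 - <<'E'
from st import *
s=env.state();print(s['qpos'],s['qvel'],s['ee_pos'],s['ee_rot'],s['force'],s['gripper_width']);print(tin_tool())
M,o,s=TR();z=M[:,2]
for G in ([541,3,300],[541,3,270],[541,3,240],[541,3,210]): print(G,todelta(np.array(G)+18.8*z).round())
E
```

```text
[-28.24  16.99 103.02  55.36  82.92 145.02] [-20.83  12.8  -18.91  -9.81  19.42   8.55] [542.58  32.72 291.22] [-174.65   56.46  -99.7 ] [ 0.09  0.16 -5.32] 67.78661047006831
{'z': array([ 0.23,  0.8 , -0.55]), 'alpha': np.float64(56.62418028252264), 'az': np.float64(73.88908601840471), 'x': array([-0.09, -0.54, -0.83]), 'y': array([-0.97,  0.24, -0.05])}
[541, 3, 300] [  9.  -6. -10.]
[541, 3, 270] [34. -5.  6.]
[541, 3, 240] [59. -3. 23.]
[541, 3, 210] [84. -2. 39.]
```

```bash
python3 - <<'E'
from st import *
M,o,s=TR();z=M[:,2];
# upright tool orientation at grasp: tin axis = world up when y horizontal ; body-frame
h=-np.array([-z[1],z[0],0]);h/=np.linalg.norm(h)
if h@M[:,1]<0:h=-h
Ru=np.c_[np.cross(h,z),h,z]; U=Ru.T@[0,0,1]; H=Ru.T@h; F=np.cross(U,H)
base=-95*U
C=[base+k*115*U+i*34*H+j*34*F for k in (0,1) for i in (-1,1) for j in (-1,1)]
for ph in range(0,-190,-15):
    Mr=Ru@R.from_rotvec([0,0,np.radians(ph)]).as_matrix()
    P=np.array([Mr@c for c in C]); m=Mr@(20*U); print(ph,"tip",np.degrees(np.arccos((Mr@U)[2])).round(),"minz",P[:,2].min().round(),"mouth",m.round(),"mouth corners min z",P[4:,2].min().round(), "lowest mouth corner",P[4:][P[4:,2].argmin()].round(), "farthest xy",P[:,:2].min(0).round(),P[:,:2].max(0).round())
E
```

```text
0 tip nan minz -95.0 mouth [-0. -0. 20.] mouth corners min z 20.0 lowest mouth corner [ 23. -42.  20.] farthest xy [-42. -42.] [42. 42.]
-15 tip 13.0 minz -101.0 mouth [-4.  1. 20.] mouth corners min z 12.0 lowest mouth corner [-32.  39.  12.] farthest xy [-42. -42.] [58. 39.]
-30 tip 25.0 minz -102.0 mouth [-8.  1. 18.] mouth corners min z 2.0 lowest mouth corner [-39.  34.   2.] farthest xy [-39. -40.] [71. 36.]
-45 tip 37.0 minz -100.0 mouth [-12.   1.  16.] mouth corners min z -9.0 lowest mouth corner [-43.  28.  -9.] farthest xy [-43. -43.] [88. 40.]
-60 tip 49.0 minz -94.0 mouth [-15.  -0.  13.] mouth corners min z -19.0 lowest mouth corner [-44.  21. -19.] farthest xy [-44. -43.] [100.  45.]
-75 tip 61.0 minz -85.0 mouth [-17.  -2.  10.] mouth corners min z -29.0 lowest mouth corner [-41.  13. -29.] farthest xy [-41. -47.] [106.  55.]
-90 tip 72.0 minz -73.0 mouth [-19.  -4.   6.] mouth corners min z -38.0 lowest mouth corner [-35.   6. -38.] farthest xy [-35. -50.] [105.  66.]
-105 tip 83.0 minz -59.0 mouth [-19.  -7.   2.] mouth corners min z -45.0 lowest mouth corner [-27.  -1. -45.] farthest xy [-34. -52.] [104.  77.]
-120 tip 93.0 minz -49.0 mouth [-18.  -9.  -1.] mouth corners min z -49.0 lowest mouth corner [-16.  -7. -49.] farthest xy [-40. -52.] [106.  86.]
-135 tip 101.0 minz -51.0 mouth [-16. -12.  -4.] mouth corners min z -51.0 lowest mouth corner [ -4. -12. -51.] farthest xy [-43. -51.] [102.  95.]
-150 tip 108.0 minz -49.0 mouth [-13. -14.  -6.] mouth corners min z -49.0 lowest mouth corner [  8. -14. -49.] farthest xy [-43. -48.] [ 91. 101.]
-165 tip 112.0 minz -45.0 mouth [ -9. -16.  -7.] mouth corners min z -45.0 lowest mouth corner [ 20. -15. -45.] farthest xy [-40. -44.] [ 75. 105.]
-180 tip 113.0 minz -39.0 mouth [ -5. -18.  -8.] mouth corners min z -39.0 lowest mouth corner [ 31. -14. -39.] farthest xy [-41. -40.] [ 61. 106.]<stdin>:11: RuntimeWarning: invalid value encountered in arccos
```

Request:
apply_moves([
  {"jaw": 1,"delta_pos": [4,-9,-4],"spin": -0.12},
  {"jaw": 1,"delta_pos": [8,-18,-7],"spin": -0.3},
  {"jaw": 1,"delta_pos": [10,-18,-5],"spin": -0.48},
  {"jaw": 1,"delta_pos": [14,-18,-3],"spin": -0.66},
  {"jaw": 1,"delta_pos": [22,-17,2],"spin": -0.84},
  {"jaw": 1,"delta_pos": [32,-17,9],"spin": -1.02},
  {"jaw": 1,"delta_pos": [45,-16,17],"spin": -1.2},
  {"jaw": 1,"delta_pos": [58,-15,26],"spin": -1.38},
])

```text
time_s: 14.4
ee_pos: [557.2, 18.1, 227.6]
ee_rot: [-123.7, 6.0, -20.0]
force: [0.7, 0.5, -5.6]
gripper_width: 67.9
```

```bash
cat > s7.py <<'E'
from st import *
s=env.state();print(s['qpos'],s['ee_pos'],s['ee_rot'],s['force'],s['gripper_width']);t=tin_tool();print(t['alpha'],t['az'])
M,o,s=TR();z=M[:,2]
print("G",o-18.8*z)
import sys
G=eval(sys.argv[1])
for g in G: print(g,todelta(np.array(g)+18.8*z).round())
E
python3 s7.py "[(553,3,240),(553,3,222),(553,3,210),(553,3,205)]"
```

```text
[-28.83  22.48 105.11  55.94  79.03  59.07] [557.15  18.13 227.58] [-123.69    5.97  -20.  ] [ 0.74  0.53 -5.56] 67.94361072001355
56.51768653352573 73.96790338195994
G [552.82   3.06 237.95]
(553, 3, 240) [-0. -2. -1.]
(553, 3, 222) [ 2. 13.  9.]
(553, 3, 210) [ 3. 23. 15.]
(553, 3, 205) [ 4. 27. 18.]
```

Request:
apply_moves([
  {"jaw": 1,"delta_pos": [1,7,5],"spin": -0.18},
  {"jaw": 1,"delta_pos": [2,14,9],"spin": -0.36},
  {"jaw": 1,"delta_pos": [3,20,13],"spin": -0.54},
  {"jaw": 1,"delta_pos": [3,23,15],"spin": -0.72},
  {"jaw": 1,"delta_pos": [3,24,16],"spin": -0.9},
  {"jaw": 1,"delta_pos": [3,24,16],"spin": -1.08},
  {"jaw": 1,"delta_pos": [3,24,16],"spin": -1.26},
  {"jaw": 1,"delta_pos": [3,24,16],"spin": -1.44},
])

```text
time_s: 15.4
ee_pos: [556.7, 18.0, 197.4]
ee_rot: [-159.5, -53.8, 49.2]
force: [0.0, -1.0, -3.9]
gripper_width: 67.9
```

```bash
python3 s7.py "[(553,3,212),(553,8,212)]"; python3 s6.py 5 scene top wrist
```

```text
[-28.82  24.56 107.    56.54  76.8  -27.09] [556.69  18.01 197.35] [-159.48  -53.8    49.16] [ 0.04 -1.   -3.9 ] 67.87903382452457
56.41696472174256 74.0359801507047
G [552.38   2.95 207.75]
(553, 3, 212) [ 4. -0. -2.]
(553, 8, 212) [ 6. -2.  2.]
[-28.82  24.56 107.    56.54  76.8  -27.09] [ -0.12  -0.06  -0.1   -1.95  -0.78 -80.26] [556.69  18.01 197.35] [ 0.04 -1.   -3.9 ] 67.87903382452457
{'z': array([ 0.23,  0.8 , -0.55]), 'alpha': np.float64(56.41696472174256), 'az': np.float64(74.0359801507047), 'x': array([0.39, 0.45, 0.81]), 'y': array([ 0.89, -0.4 , -0.21])}
```

View pics/scene5.png

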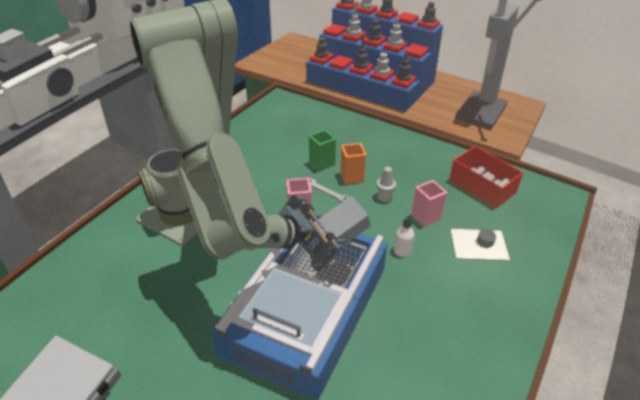

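View pics/wrist5.png

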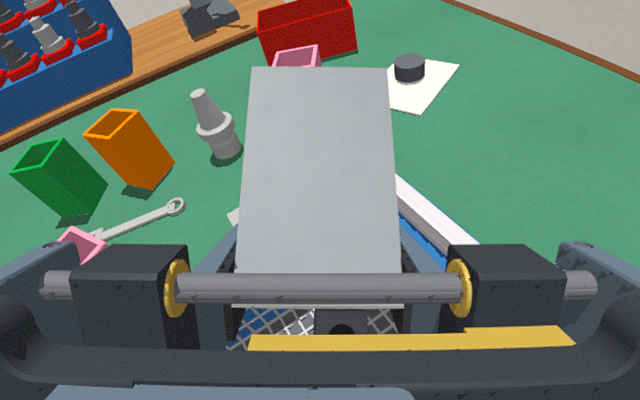

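Request:
apply_moves([
  {"jaw": 1,"delta_pos": [0,0,0],"spin": -0.18},
  {"jaw": 1,"delta_pos": [17,0,11],"spin": -0.3},
  {"jaw": 1,"delta_pos": [-17,0,-11],"spin": -0.15},
  {"jaw": 1,"delta_pos": [17,0,11],"spin": 0.02},
  {"jaw": 1,"delta_pos": [-17,0,-11],"spin": 0.18},
  {"jaw": 1,"delta_pos": [17,0,11],"spin": 0.05},
  {"jaw": 1,"delta_pos": [-17,0,-11],"spin": -0.12},
  {"jaw": 1,"delta_pos": [17,0,11],"spin": -0.3},
])

```text
time_s: 16.55
ee_pos: [565.8, 31.2, 203.3]
ee_rot: [176.7, -56.3, 77.8]
force: [1.4, -0.5, -3.2]
gripper_width: 67.5
```

```bash
python3 s7.py "[(553,3,212)]"; python3 s6.py 6 scene wrist
```

```text
[-27.14  24.19 106.49  57.38  76.04 -42.1 ] [565.77  31.24 203.26] [176.7  -56.3   77.78] [ 1.4  -0.54 -3.18] 67.46444260418575
56.362508956347725 73.80843382891453
G [561.41  16.21 213.67]
(553, 3, 212) [-10.  -5. -12.]
[-27.14  24.19 106.49  57.38  76.04 -42.1 ] [ 35.3   -9.44 -10.42  20.82  -8.18 -52.77] [565.77  31.24 203.26] [ 1.4  -0.54 -3.18] 67.46444260418575
{'z': array([ 0.23,  0.8 , -0.55]), 'alpha': np.float64(56.362508956347725), 'az': np.float64(73.80843382891453), 'x': array([0.12, 0.54, 0.83]), 'y': array([ 0.97, -0.26,  0.03])}
```

View pics/wrist6.png

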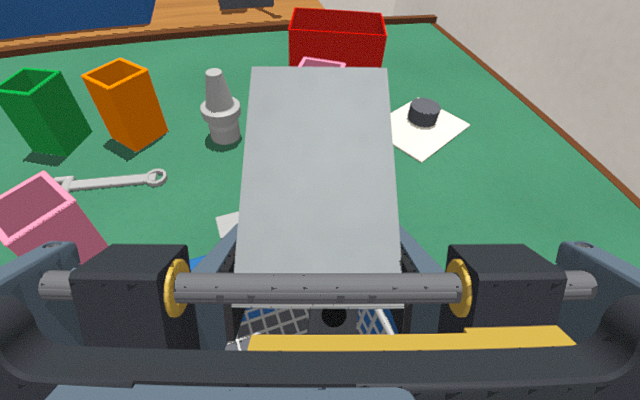

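Request:
apply_moves([
  {"jaw": 1,"delta_pos": [-35,-5,-29],"spin": 0.17},
  {"jaw": 1,"delta_pos": [15,-5,5],"spin": 0.35},
  {"jaw": 1,"delta_pos": [-35,-5,-29],"spin": 0.53},
  {"jaw": 1,"delta_pos": [15,-5,5],"spin": 0.7},
  {"jaw": 1,"delta_pos": [-35,-5,-29],"spin": 0.53},
  {"jaw": 1,"delta_pos": [15,-5,5],"spin": 0.35},
  {"jaw": 1,"delta_pos": [-35,-5,-29],"spin": 0.17},
  {"jaw": 1,"delta_pos": [15,-5,5],"spin": 0},
])

```text
time_s: 17.65
ee_pos: [566.9, 40.6, 213.6]
ee_rot: [176.6, -56.4, 77.3]
force: [0.5, 1.4, -1.0]
gripper_width: 68.0
```

```bash
python3 s7.py "[(553,3,212)]"; python3 s6.py 7 scene wrist
```

```text
[-26.29  23.05 106.64  58.02  75.69 -40.71] [566.87  40.56 213.63] [176.59 -56.38  77.31] [ 0.48  1.39 -1.02] 68.0343128873754
56.44712852208017 73.21650531380443
G [562.34  25.56 224.02]
(553, 3, 212) [-23.  -3. -14.]
[-26.29  23.05 106.64  58.02  75.69 -40.71] [ 54.17 -24.1    1.86  28.02 -15.23 -40.47] [566.87  40.56 213.63] [ 0.48  1.39 -1.02] 68.0343128873754
{'z': array([ 0.24,  0.8 , -0.55]), 'alpha': np.float64(56.44712852208017), 'az': np.float64(73.21650531380443), 'x': array([0.12, 0.54, 0.83]), 'y': array([ 0.96, -0.27,  0.03])}
```

View pics/wrist7.png

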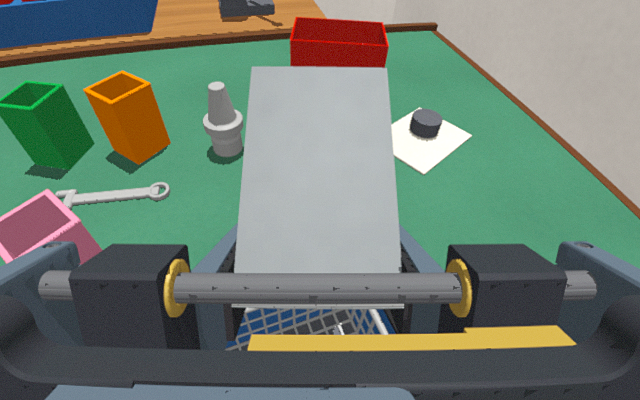

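View pics/scene7.png

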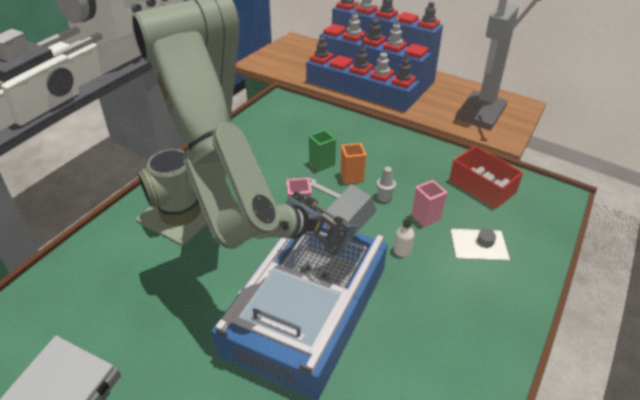

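Request:
apply_moves([
  {"jaw": 1,"delta_pos": [-20,-3,-17],"spin": 0.15},
  {"jaw": 1,"delta_pos": [-8,-2,-24],"spin": 0.33},
  {"jaw": 1,"delta_pos": [-8,-2,-24],"spin": 0.51},
  {"jaw": 1,"delta_pos": [-8,-2,-24],"spin": 0.69},
  {"jaw": 1,"delta_pos": [-8,-2,-24],"spin": 0.87},
  {"jaw": 1,"delta_pos": [-4,-2,-27],"spin": 1.05},
  {"jaw": 1,"delta_pos": [4,-2,-32],"spin": 1.23},
  {"jaw": 1,"delta_pos": [12,-1,-38],"spin": 1.41},
])

```text
time_s: 18.75
ee_pos: [556.6, 26.8, 250.0]
ee_rot: [-123.7, -9.2, -9.9]
force: [0.2, 0.6, -2.1]
gripper_width: 68.0
```

```bash
python3 s7.py "[(553,3,250),(553,3,270),(553,3,285)]"; python3 s6.py 8 scene
```

```text
[-28.13  20.79 104.18  56.09  80.23  43.31] [556.59  26.77 250.03] [-123.71   -9.24   -9.87] [ 0.16  0.6  -2.13] 68.03840909513309
56.786400391720036 74.01585698023176
G [552.26  11.65 260.33]
(553, 3, 250) [ 1. 13. -1.]
(553, 3, 270) [  4.  -3. -12.]
(553, 3, 285) [  6. -15. -20.]
[-28.13  20.79 104.18  56.09  80.23  43.31] [-0.32 -4.67 -6.61 -1.8   6.35 90.84] [556.59  26.77 250.03] [ 0.16  0.6  -2.13] 68.03840909513309
{'z': array([ 0.23,  0.8 , -0.55]), 'alpha': np.float64(56.786400391720036), 'az': np.float64(74.01585698023176), 'x': array([ 0.97, -0.17,  0.16]), 'y': array([ 0.04, -0.57, -0.82])}
```

View pics/scene8.png

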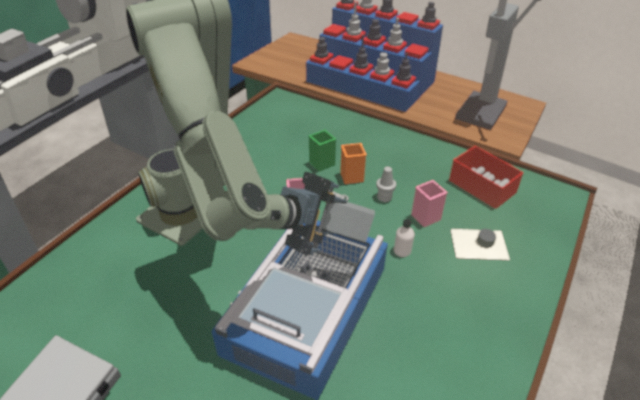

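Request:
apply_moves([
  {"jaw": 1,"delta_pos": [1,0,-3],"spin": 0.18},
  {"jaw": 1,"delta_pos": [2,-1,-5],"spin": 0.36},
  {"jaw": 1,"delta_pos": [3,-3,-8],"spin": 0.54},
  {"jaw": 1,"delta_pos": [4,-3,-12],"spin": 0.72},
  {"jaw": 1,"delta_pos": [4,-3,-12],"spin": 0.9},
  {"jaw": 1,"delta_pos": [4,-3,-12],"spin": 1.08},
  {"jaw": 1,"delta_pos": [4,-3,-12],"spin": 1.26},
  {"jaw": 1,"delta_pos": [4,-3,-12],"spin": 1.44},
])

```text
time_s: 19.8
ee_pos: [557.9, 18.2, 260.9]
ee_rot: [-154.5, 52.7, -75.1]
force: [0.2, 0.3, -1.9]
gripper_width: 67.9
```

```bash
cat > s8.py <<'E'
from st import *
M,o,s=TR(); z=M[:,2]; h=np.array([-z[1],z[0],0]);h/=np.linalg.norm(h)
for sg in (1,-1):
    hh=sg*h;Rt=np.c_[np.cross(hh,z),hh,z]; print("spin to",sg,R.from_matrix(M.T@Rt).as_rotvec()[2])
E
python3 s7.py "[(553,3,270)]";python3 s8.py
```

```text
[-28.88  20.52 102.77  55.55  81.67 127.31] [557.91  18.17 260.87] [-154.54   52.67  -75.12] [ 0.17  0.28 -1.89] 67.93691488468163
56.80863057379955 73.96524996467411
G [553.56   3.05 271.16]
(553, 3, 270) [1. 1. 0.]
spin to 1 0.3167854412619232
spin to -1 -2.8248072123278702
```

Request:
apply_moves([
  {"jaw": 1,"delta_pos": [0,0,0],"spin": 0.15},
  {"jaw": 1,"delta_pos": [0,0,0],"spin": 0.25},
  {"jaw": 1,"delta_pos": [0,0,0],"spin": 0.31},
  {"jaw": 1,"delta_pos": [0,0,0],"spin": 0.31},
  {"jaw": 1,"delta_pos": [0,0,0],"spin": 0.31},
  {"jaw": 1,"delta_pos": [0,0,0],"spin": 0.31},
  {"jaw": 1,"delta_pos": [0,0,0],"spin": 0.31},
  {"jaw": 1,"delta_pos": [0,0,0],"spin": 0.31},
])

```text
time_s: 20.8
ee_pos: [557.9, 18.2, 260.8]
ee_rot: [-179.4, 56.8, -105.3]
force: [0.5, -0.7, -2.3]
gripper_width: 68.0
```

```bash
python3 s8.py; python3 - <<'E'
from st import *
F=[];T=[]
for i in range(16):
    im=cams.grab_frame(["scene","top","wrist"][i%3]); s=env.state(); F.append(s['force']);T.append(s['torque'])
    cv2.imwrite(f"pics/{['scene','top','wrist'][i%3]}9.png",im[:,:,::-1])
F=np.array(F);print(F[:,2],F.mean(0),F.std(0)/4,np.mean(T,0),s['time_s'],s['qvel'],s['qpos'])
E
```

```text
spin to 1 0.006876276472325636
spin to -1 -3.1347163771174675
[-2.51 -1.3  -2.44 -1.87 -2.09 -2.14 -2.69 -2.48 -2.01 -3.71 -2.29 -1.93 -2.91 -2.19 -1.68 -1.86] [ 0.06  0.02 -2.26] [0.11 0.12 0.13] [-0.67  0.19 -0.  ] 21.6 [ 0.03 -0.07 -0.03  0.05 -0.1  -0.  ] [-28.88  20.52 102.77  55.55  81.67 145.07]
```

View pics/top9.png

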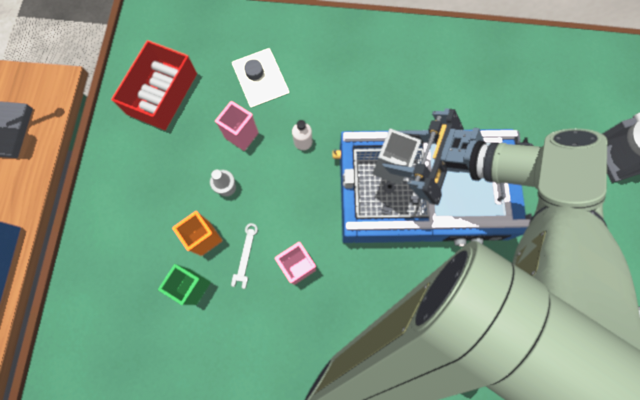

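View pics/scene9.png

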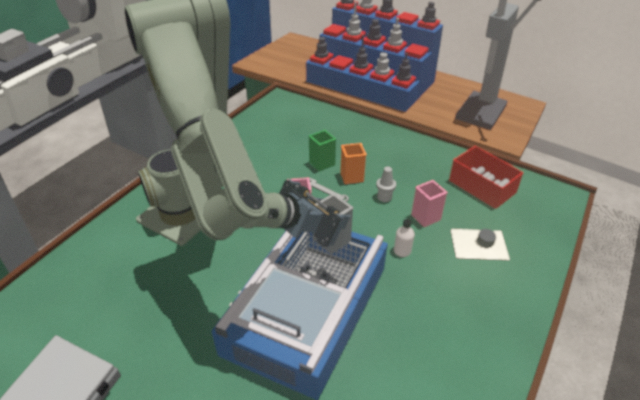

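```bash
python3 -c "
import cv2
a=cv2.imread('pics/top9.png')[120:225,340:470];b=cv2.imread('pics/scene9.png')[190:330,250:400]
cv2.imwrite('pics/z9.png',cv2.resize(a,None,fx=6,fy=5.5,interpolation=cv2.INTER_CUBIC))
cv2.imwrite('pics/zs9.png',cv2.resize(b,None,fx=4,fy=4,interpolation=cv2.INTER_CUBIC))"
```

```text
(no output)
```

View pics/z9.png

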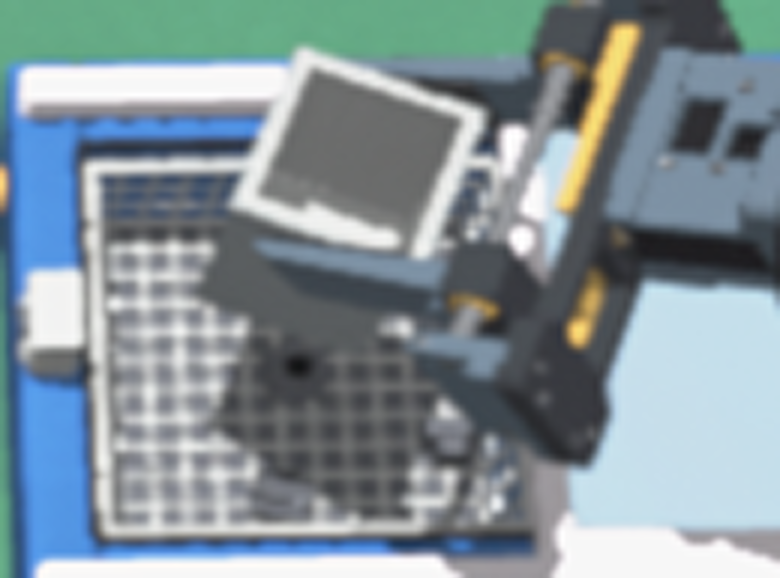

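View pics/zs9.png

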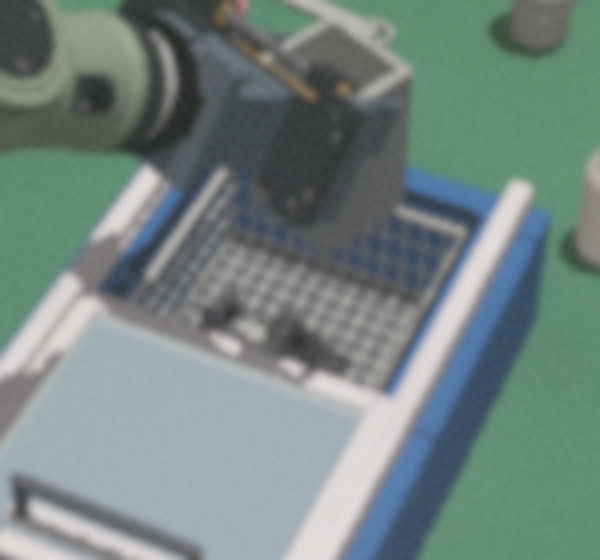

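```bash
python3 - <<'E'
from st import *
M,o,s=TR();q=s['qpos']
W=[([556,24,275],-.06),([552,40,290],-.1),([540,85,294],-.12),([526,140,294],-.17),([512,195,292],-.2),([500,240,285],-.2),([491,268,265],-.18),([485,282,230],-.12)]
for p,sp in W:
    x,f=ik(np.array(p,float),M@R.from_rotvec([0,0,sp]).as_matrix(),np.r_[q[:5],130]);print(p,todelta(p).round(),x,np.abs(f).max().round(2))
E
```

```text
[556, 24, 275] [-15.   3.  -3.] [-28.43  19.33 102.27  55.56  82.31 143.26] 0.0
[552, 40, 290] [-35.  11.   0.] [-27.1   17.58 102.47  55.98  82.24 142.9 ] 0.0
[540, 85, 294] [-60.  35.  31.] [-23.12  14.89 105.78  57.77  79.02 143.13] 0.0
[526, 140, 294] [-87.  64.  72.] [-17.57  12.23 109.52  60.29  74.4  141.83] 0.0
[512, 195, 292] [-113.   92.  115.] [-11.28  10.11 112.7   63.13  69.21 141.78] 0.0
[500, 240, 285] [-129.  116.  152.] [ -5.61   9.06 115.26  65.98  64.3  142.51] 0.0
[491, 268, 265] [-126.  132.  183.] [ -1.86   9.61 118.1   69.23  60.2  141.42] 0.0
[485, 282, 230] [-103.  142.  212.] [  0.08  11.95 121.59  73.58  56.94 138.94] 0.0
```

Request:
apply_moves([
  {"jaw": 1,"delta_pos": [-15,3,-3],"spin": -0.06},
  {"jaw": 1,"delta_pos": [-35,11,0],"spin": -0.1},
  {"jaw": 1,"delta_pos": [-60,35,31],"spin": -0.12},
  {"jaw": 1,"delta_pos": [-87,64,72],"spin": -0.17},
  {"jaw": 1,"delta_pos": [-113,92,115],"spin": -0.2},
  {"jaw": 1,"delta_pos": [-129,116,152],"spin": -0.2},
  {"jaw": 1,"delta_pos": [-126,132,183],"spin": -0.16},
  {"jaw": 1,"delta_pos": [-106,141,209],"spin": -0.1},
])

```text
time_s: 22.6
ee_pos: [484.6, 283.1, 236.5]
ee_rot: [-170.3, 56.4, -94.5]
force: [1.2, 0.9, -2.9]
gripper_width: 68.1
```

```bash
python3 s8.py; python3 - <<'E'
from st import *
M,o,s=TR();q=s['qpos'];print(q,s['qvel'],o,tin_tool()['alpha'])
for p in ([483,286,190],[483,286,140],[483,286,105],[483,286,92],[483,286,86],[483,286,83]): print(p,todelta(p).round())
E
```

```text
spin to 1 0.1112802758654704
spin to -1 -3.030312377724323
[  0.16  11.42 121.2   73.21  57.23 140.81] [ 12.97  17.49  25.44  30.56 -24.2  -14.21] [484.64 283.1  236.47] 56.95841601386099
[483, 286, 190] [37.  7. 27.]
[483, 286, 140] [79. 11. 55.]
[483, 286, 105] [108.  14.  74.]
[483, 286, 92] [119.  16.  81.]
[483, 286, 86] [124.  16.  84.]
[483, 286, 83] [126.  17.  86.]
```

Request:
apply_moves([
  {"jaw": 1,"delta_pos": [30,5,22],"spin": 0.02},
  {"jaw": 1,"delta_pos": [62,9,44],"spin": 0.07},
  {"jaw": 1,"delta_pos": [88,12,61],"spin": 0.11},
  {"jaw": 1,"delta_pos": [106,14,73],"spin": 0.11},
  {"jaw": 1,"delta_pos": [116,15,79],"spin": 0.11},
  {"jaw": 1,"delta_pos": [121,16,82],"spin": 0.11},
  {"jaw": 1,"delta_pos": [123,16,84],"spin": 0.11},
  {"jaw": 1,"delta_pos": [123,16,84],"spin": 0.11},
])

```text
time_s: 23.6
ee_pos: [483.5, 286.6, 87.4]
ee_rot: [-179.8, 57.0, -105.8]
force: [-0.5, -1.0, -2.1]
gripper_width: 67.9
```

```bash
python3 s8.py; python3 s6.py 10 wrist; python3 -c "
from st import *
print(todelta([483,286,84]),todelta([483,286,83]))"
```

```text
spin to 1 0.002760340122522162
spin to -1 -3.138832313467271
[  0.65  27.35 130.5   91.3   53.45 116.55] [-0.17 -0.22 -0.03 -0.14 -0.07  0.11] [483.54 286.63  87.38] [-0.49 -0.97 -2.07] 67.90101553643206
{'z': array([ 0.23,  0.81, -0.54]), 'alpha': np.float64(56.99815340716684), 'az': np.float64(73.92405693287066), 'x': array([-0.15, -0.52, -0.84]), 'y': array([-0.96,  0.28, -0.  ])}
[3.23 0.36 1.26] [4.07 0.36 1.8 ]
```

View pics/wrist10.png

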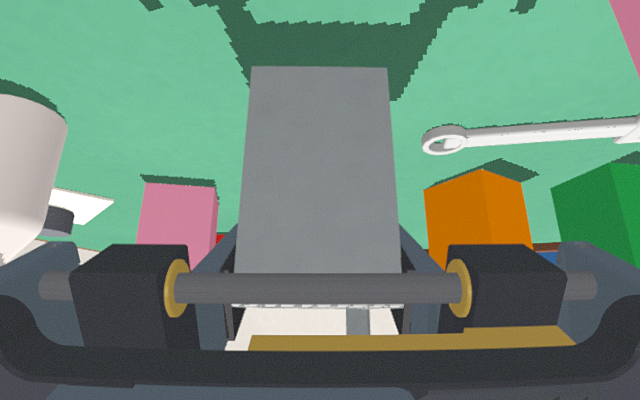

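Request:
apply_moves([
  {"jaw": 1,"delta_pos": [1,0,1],"spin": 0},
  {"jaw": 1,"delta_pos": [2,0,1],"spin": 0},
  {"jaw": 1,"delta_pos": [3,0,2],"spin": 0},
  {"jaw": 1,"delta_pos": [3,0,2],"spin": 0},
  {"jaw": 0.2,"delta_pos": [3,0,2],"spin": 0},
  {"jaw": 0,"delta_pos": [3,0,2],"spin": 0},
  {"jaw": 0,"delta_pos": [3,0,2],"spin": 0},
  {"jaw": 0,"delta_pos": [3,0,2],"spin": 0},
], squeeze=20)

```text
time_s: 24.65
ee_pos: [483.6, 286.6, 83.8]
ee_rot: [-179.7, 57.0, -105.8]
force: [-0.5, 0.2, -0.6]
gripper_width: 91.7
```

```bash
python3 s6.py 11 wrist; python3 -c "
from st import *
M,o,s=TR();print(M.T@[0,0,100])"
```

```text
[  0.65  27.81 130.65  91.75  53.47 115.79] [ 0.04 -0.02  0.07 -0.04  0.04 -0.02] [483.61 286.61  83.79] [-0.52  0.2  -0.63] 91.70920577698874
{'z': array([ 0.23,  0.81, -0.54]), 'alpha': np.float64(56.99648685972383), 'az': np.float64(73.918758333695), 'x': array([-0.15, -0.52, -0.84]), 'y': array([-0.96,  0.28, -0.  ])}
[-83.87  -0.24 -54.47]
```

View pics/wrist11.png

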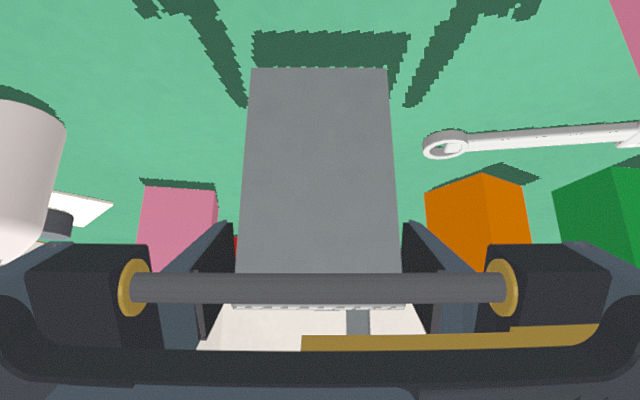

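```bash
python3 - <<'E'
from st import *
M,o,s=TR();q=s['qpos']
W=[([483.6,286.6,115],0),([483.6,286.6,165],-.05),([483.6,286.6,222],-.12),([485,270,258],-.2),([492,220,265],-.2),([500,163,265],-.2),([509,105,265],-.15),([518,47,265],-.15)]
for p,sp in W+[([569,-300,230],-.15),([569,-300,158],-.15),([546,-85,158],-.15)]:
    x,f=ik(np.array(p,float),M@R.from_rotvec([0,0,sp]).as_matrix(),np.r_[q[:5],130]);print(p,todelta(p).round(),x,np.abs(f).max().round(2))
E
```

```text
[483.6, 286.6, 115] [-26.  -0. -17.] [  0.66  23.92 129.23  87.83  53.48 122.4 ] 0.0
[483.6, 286.6, 165] [-68.  -0. -44.] [  0.66  18.21 126.42  81.62  54.27 130.04] 0.0
[483.6, 286.6, 222] [-116.   -0.  -75.] [  0.66  12.6  122.46  75.1   56.21 137.44] 0.0
[485, 270, 258] [-138.   -6. -108.] [ -1.68   9.67 119.48  70.31  59.62 138.91] 0.0
[492, 220, 265] [-118.  -27. -150.] [ -8.52   9.99 117.77  66.41  65.12 138.14] 0.0
[500, 163, 265] [ -90.  -50. -194.] [-15.79  11.55 115.66  62.79  70.56 136.  ] 0.0
[509, 105, 265] [ -61.  -75. -239.] [-22.42  13.73 112.59  59.36  75.64 136.99] 0.0
[518, 47, 265] [ -31. -100. -284.] [-28.25  16.35 108.73  56.27  80.31 135.49] 0.0
[569, -300, 230] [ 172. -244. -532.] [-50.15  39.6   72.99  45.47 102.98 132.95] 0.0
[569, -300, 158] [ 233. -244. -493.] [-50.15  43.14  77.02  44.5   97.62 127.51] 0.0
[546, -85, 158] [ 123. -163. -325.] [-38.33  30.94 102.9   51.71  81.47 123.7 ] 0.0
```

Request:
apply_moves([
  {"jaw": 0,"delta_pos": [-26,0,-17],"spin": 0},
  {"jaw": 0,"delta_pos": [-68,0,-44],"spin": -0.05},
  {"jaw": 0,"delta_pos": [-116,0,-75],"spin": -0.12},
  {"jaw": 0,"delta_pos": [-138,-6,-108],"spin": -0.2},
  {"jaw": 0,"delta_pos": [-118,-27,-150],"spin": -0.2},
  {"jaw": 1,"delta_pos": [-90,-50,-194],"spin": -0.2},
  {"jaw": 1,"delta_pos": [-61,-75,-239],"spin": -0.15},
  {"jaw": 1,"delta_pos": [-31,-100,-284],"spin": -0.15},
], squeeze=30)

```text
time_s: 25.7
ee_pos: [518.2, 44.6, 264.9]
ee_rot: [-166.8, 56.0, -90.3]
force: [1.0, 1.1, 0.5]
gripper_width: 64.1
```

```bash
python3 s6.py 12 scene top; python3 - <<'E'
from st import *
for p in ([569,-300,235],[569,-300,200],[569,-300,158]): print(p,todelta(p).round())
E
```

```text
[-28.5   16.46 108.59  56.15  80.48 135.41] [-47.03  22.15 -31.74 -24.58  37.23 -13.09] [518.22  44.58 264.9 ] [1.05 1.09 0.52] 64.10431119108472
{'z': array([ 0.23,  0.81, -0.54]), 'alpha': np.float64(56.99845832224689), 'az': np.float64(73.90155184492261), 'x': array([-0.  , -0.56, -0.83]), 'y': array([-0.97,  0.19, -0.13])}
[569, -300, 235] [ 215. -112. -247.]
[569, -300, 200] [ 244. -107. -228.]
[569, -300, 158] [ 279. -102. -205.]
```

View pics/scene12.png

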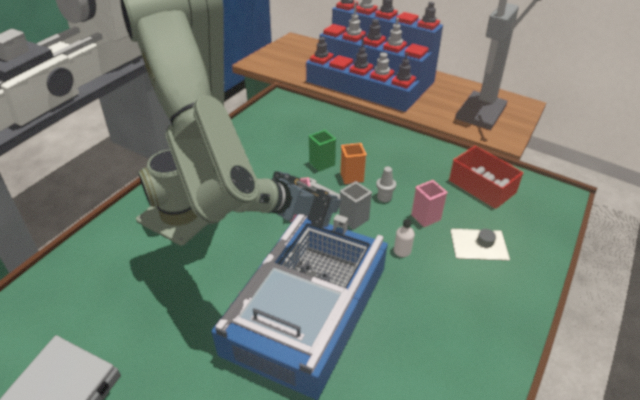

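View pics/top12.png

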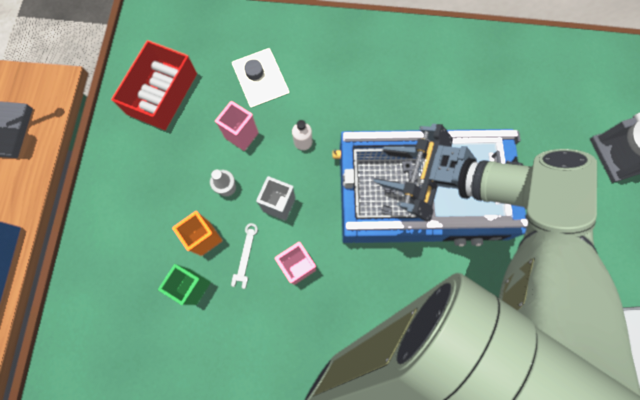

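Request:
apply_moves([
  {"jaw": 1,"delta_pos": [36,-19,-41],"spin": 0},
  {"jaw": 1,"delta_pos": [72,-37,-83],"spin": 0},
  {"jaw": 1,"delta_pos": [108,-56,-124],"spin": 0},
  {"jaw": 1,"delta_pos": [144,-75,-165],"spin": 0},
  {"jaw": 1,"delta_pos": [176,-92,-202],"spin": 0},
  {"jaw": 1,"delta_pos": [200,-104,-230],"spin": 0},
  {"jaw": 1,"delta_pos": [212,-111,-244],"spin": 0},
  {"jaw": 1,"delta_pos": [215,-112,-247],"spin": 0},
])

```text
time_s: 26.8
ee_pos: [569.4, -300.6, 234.6]
ee_rot: [-166.8, 55.9, -90.7]
force: [0.1, 0.8, -0.6]
gripper_width: 0.2
```

```bash
python3 s6.py 13 scene wrist top; python3 -c "
import cv2
b=cv2.imread('pics/scene13.png')[200:390,200:420]
cv2.imwrite('pics/zs13.png',cv2.resize(b,None,fx=3.5,fy=3,interpolation=cv2.INTER_CUBIC))
b=cv2.imread('pics/top13.png')[115:255,325:545]
cv2.imwrite('pics/zt13.png',cv2.resize(b,None,fx=3.6,fy=3.6,interpolation=cv2.INTER_CUBIC))"
```

```text
[-50.24  39.3   72.85  45.67 103.04 133.45] [-0.63  1.28 -2.72 -0.3   2.58  0.21] [ 569.42 -300.62  234.58] [ 0.12  0.85 -0.65] 0.2207713857121455
{'z': array([ 0.24,  0.8 , -0.55]), 'alpha': np.float64(56.94492187452807), 'az': np.float64(73.50702789092523), 'x': array([-0.01, -0.56, -0.83]), 'y': array([-0.97,  0.2 , -0.13])}
```

View pics/zs13.png

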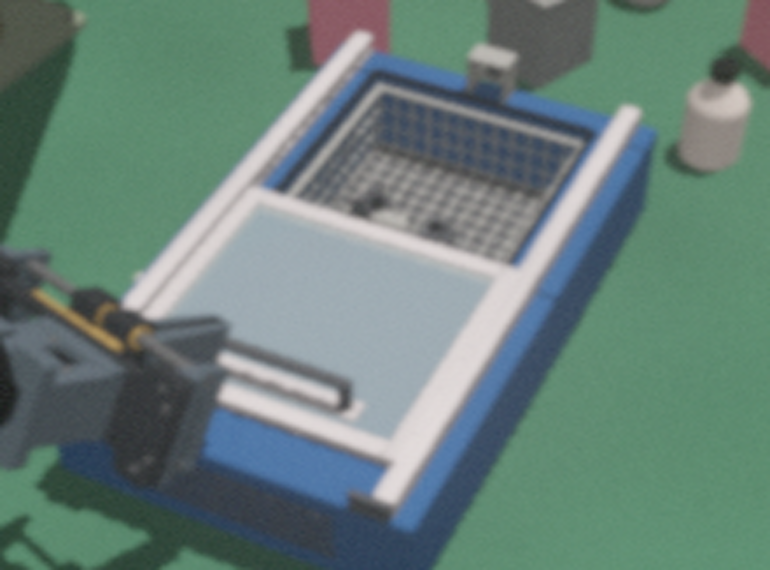

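View pics/wrist13.png

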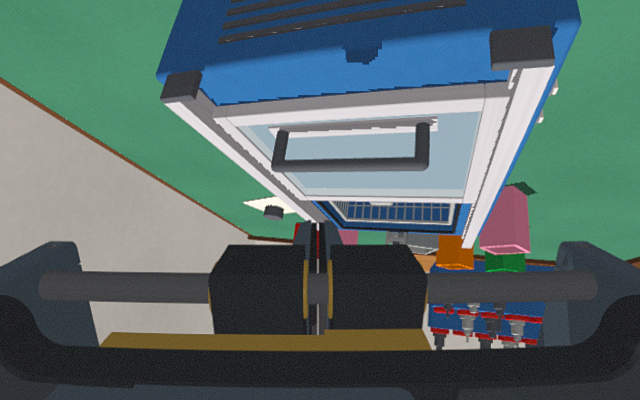

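View pics/zt13.png

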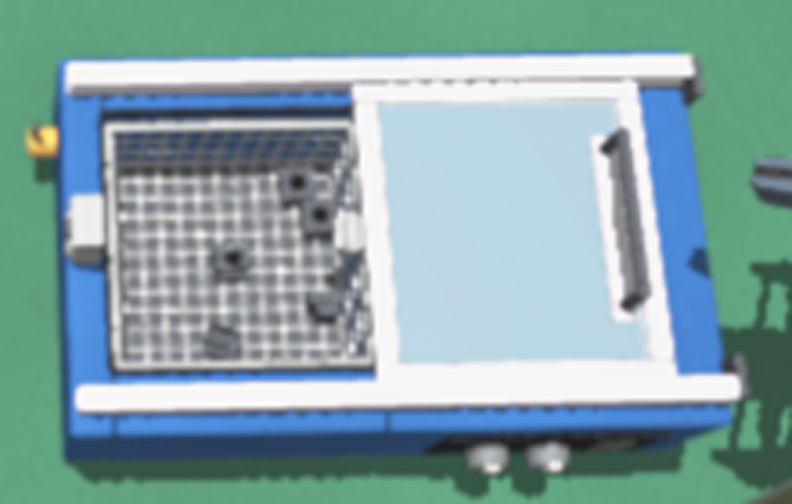

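```bash
python3 - <<'E'
from st import *
p=px2("wrist",[(276,164),(428,160)],162);print(p,p.mean(0))
for q in ([569,-297,200],[568,-295,170],[568,-295,159],[568,-280,159]): print(q,todelta(q).round())
E
```

```text
[[ 622.04 -249.23  162.  ]
 [ 508.31 -264.45  162.  ]] [ 565.18 -256.84  162.  ]
[569, -297, 200] [28.  5. 21.]
[568, -295, 170] [52. 10. 39.]
[568, -295, 159] [61. 12. 45.]
[568, -280, 159] [53. 15. 57.]
```

```bash
python3 - <<'E'
from st import *
d=np.array([-.113,.993,0])
P0=np.array([568,-300,159.])
for q in ([569,-300,200],[568,-300,172],P0,P0+20*d,P0+40*d,P0+60*d,P0+80*d): print(q,todelta(q).round(1))
M,o,s=TR();print(M.T@d, M.T@[0,0,1])
E
```

```text
[569, -300, 200] [29.8  4.6 18.6]
[568, -300, 172] [53.   9.2 33.7]
[ 568. -300.  159.] [63.8 10.9 40.7]
[ 565.74 -280.14  159.  ] [52.7 17.  56.2]
[ 563.48 -260.28  159.  ] [41.6 23.2 71.6]
[ 561.22 -240.42  159.  ] [30.5 29.3 87. ]
[ 558.96 -220.56  159.  ] [ 19.3  35.5 102.5]
[-0.56  0.31  0.77] [-0.83 -0.13 -0.55]
```

Request:
apply_moves([
  {"jaw": 1,"delta_pos": [15,2,9],"spin": 0},
  {"jaw": 1,"delta_pos": [35,6,22],"spin": 0},
  {"jaw": 1,"delta_pos": [55,9,35],"spin": 0},
  {"jaw": 1,"delta_pos": [64,11,41],"spin": 0},
  {"jaw": 1,"delta_pos": [61,12.5,45],"spin": 0},
  {"jaw": 1,"delta_pos": [55,15.5,52],"spin": 0},
  {"jaw": 1,"delta_pos": [50,18.5,60],"spin": 0},
  {"jaw": 1,"delta_pos": [44,21.5,68],"spin": 0},
])

```text
time_s: 27.95
ee_pos: [564.3, -264.3, 159.7]
ee_rot: [-166.7, 55.8, -90.5]
force: [-0.1, -2.8, 0.8]
gripper_width: 0.5
```

```bash
cat > s9.py <<'E'
from st import *
s=env.state();print(s['qpos'],s['qvel'],s['force'])
d=np.array([-.113,.993,0]); M,o,s=TR(); print(o, "along", (o-[568,-300,159])@d,"M^Td",M.T@d,"up",M.T@[0,0,1])
E
python3 s9.py; python3 s6.py 14 scene wrist
```

```text
[-48.69  40.48  82.36  45.31  94.51 126.6 ] [ 3.64 -5.41 11.13  1.35 -7.48 -1.95] [-0.05 -2.81  0.76]
[ 564.31 -264.29  159.73] along 35.87440903219749 M^Td [-0.56  0.31  0.77] up [-0.83 -0.13 -0.55]
[-48.69  40.48  82.36  45.31  94.51 126.6 ] [ 3.64 -5.41 11.13  1.35 -7.48 -1.95] [ 564.31 -264.29  159.73] [-0.05 -2.81  0.76] 0.452973694730698
{'z': array([ 0.24,  0.8 , -0.55]), 'alpha': np.float64(56.88306979931489), 'az': np.float64(73.50996616248162), 'x': array([-0.01, -0.56, -0.83]), 'y': array([-0.97,  0.2 , -0.13])}
```

View pics/wrist14.png

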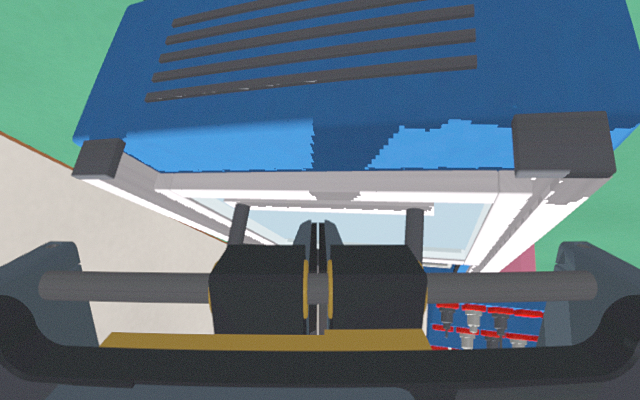

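View pics/scene14.png

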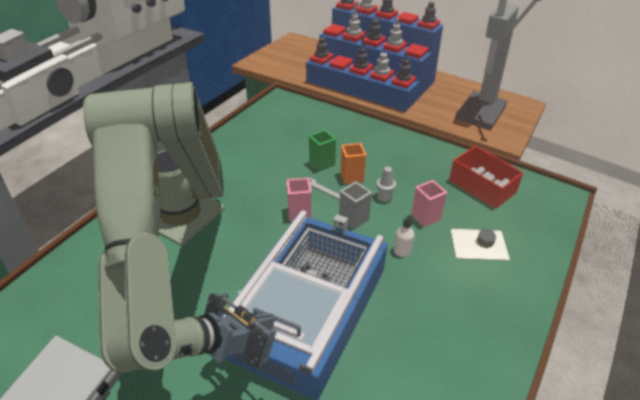

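Request:
apply_moves([
  {"jaw": 1,"delta_pos": [-8,4.5,11],"spin": 0},
  {"jaw": 1,"delta_pos": [-18,10,24.5],"spin": 0},
  {"jaw": 1,"delta_pos": [-28,15.5,38.5],"spin": 0},
  {"jaw": 1,"delta_pos": [-38,21,52.5],"spin": 0},
  {"jaw": 1,"delta_pos": [-48,26.5,66],"spin": 0},
  {"jaw": 1,"delta_pos": [-58,32,79.5],"spin": 0},
  {"jaw": 1,"delta_pos": [-67,37,92],"spin": 0},
  {"jaw": 1,"delta_pos": [-73,40,100],"spin": 0},
])

```text
time_s: 29.05
ee_pos: [549.0, -133.1, 160.8]
ee_rot: [-166.8, 55.9, -90.5]
force: [-0.2, -3.1, 0.2]
gripper_width: 0.1
```

```bash
python3 s9.py; python3 s6.py 15 scene top; python3 -c "
import cv2
b=cv2.imread('pics/scene15.png')[200:390,200:420]
cv2.imwrite('pics/zs15.png',cv2.resize(b,None,fx=3.5,fy=3,interpolation=cv2.INTER_CUBIC))"
```

```text
[-41.7   32.9   98.24  49.51  84.93 124.29] [ 4.76 -4.13  8.    3.06 -5.78 -0.78] [-0.15 -3.14  0.15]
[ 548.96 -133.12  160.85] along 167.8612594017669 M^Td [-0.56  0.31  0.77] up [-0.83 -0.13 -0.55]
[-41.7   32.9   98.24  49.51  84.93 124.29] [ 4.76 -4.13  8.    3.06 -5.78 -0.78] [ 548.96 -133.12  160.85] [-0.15 -3.14  0.15] 0.14950029517070487
{'z': array([ 0.24,  0.8 , -0.55]), 'alpha': np.float64(56.95759515109223), 'az': np.float64(73.65567463393693), 'x': array([-0.  , -0.56, -0.83]), 'y': array([-0.97,  0.2 , -0.13])}
```

View pics/zs15.png

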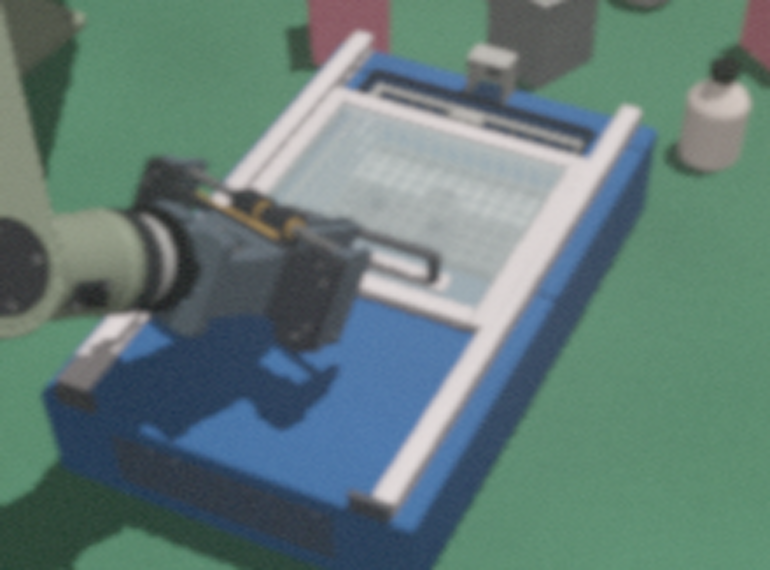

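Request:
apply_moves([
  {"jaw": 1,"delta_pos": [-4,2,5],"spin": 0},
  {"jaw": 1,"delta_pos": [-7,4,10],"spin": 0},
  {"jaw": 1,"delta_pos": [-10,5.5,14],"spin": 0},
  {"jaw": 1,"delta_pos": [-12,6.5,16.5],"spin": 0},
  {"jaw": 1,"delta_pos": [-14,7.5,19],"spin": 0},
  {"jaw": 1,"delta_pos": [-15,8.5,21],"spin": 0},
  {"jaw": 1,"delta_pos": [-17,9.5,23],"spin": 0},
  {"jaw": 1,"delta_pos": [-18,10,25],"spin": 0},
])

```text
time_s: 30.15
ee_pos: [544.7, -100.3, 161.2]
ee_rot: [-166.8, 56.0, -90.5]
force: [0.6, -1.6, 1.3]
gripper_width: 0.3
```

```bash
python3 s9.py
```

```text
[-39.6   31.26 101.65  50.93  82.73 123.94] [ 1.23 -0.69  1.72  0.94 -1.22 -0.49] [ 0.61 -1.56  1.27]
[ 544.73 -100.28  161.2 ] along 200.94910037609773 M^Td [-0.55  0.31  0.77] up [-0.83 -0.13 -0.54]
```

Request:
apply_moves([
  {"jaw": 1,"delta_pos": [-0.5,0.5,1.5],"spin": 0},
  {"jaw": 1,"delta_pos": [-1,1,3],"spin": 0},
  {"jaw": 1,"delta_pos": [-2,1.5,4],"spin": 0},
  {"jaw": 1,"delta_pos": [-3,2,5.5],"spin": 0},
  {"jaw": 1,"delta_pos": [-3.5,2.5,6.5],"spin": 0},
  {"jaw": 1,"delta_pos": [-4.5,3,8],"spin": 0},
  {"jaw": 1,"delta_pos": [-5,3.5,9],"spin": 0},
  {"jaw": 1,"delta_pos": [-6,4,10],"spin": 0},
])

```text
time_s: 31.15
ee_pos: [543.3, -88.0, 160.6]
ee_rot: [-166.8, 56.1, -90.4]
force: [0.2, -2.1, 5.6]
gripper_width: 0.5
```

```bash
python3 s9.py;python3 s6.py 16 scene; python3 -c "
import cv2
b=cv2.imread('pics/scene16.png')[200:390,200:420]
cv2.imwrite('pics/zs16.png',cv2.resize(b,None,fx=3.5,fy=3,interpolation=cv2.INTER_CUBIC))"
```

```text
[-38.78  30.71 102.93  51.56  81.81 123.72] [ 0.85 -0.78  1.2   0.39 -0.91  0.06] [ 0.22 -2.12  5.6 ]
[543.35 -87.97 160.6 ] along 213.32944099206156 M^Td [-0.55  0.31  0.77] up [-0.83 -0.13 -0.54]
[-38.78  30.71 102.93  51.56  81.81 123.72] [ 0.85 -0.78  1.2   0.39 -0.91  0.06] [543.35 -87.97 160.6 ] [ 0.22 -2.12  5.6 ] 0.4742489286620405
{'z': array([ 0.23,  0.81, -0.54]), 'alpha': np.float64(57.07201549884327), 'az': np.float64(73.7496664825533), 'x': array([-0.  , -0.56, -0.83]), 'y': array([-0.97,  0.2 , -0.13])}
```

View pics/zs16.png

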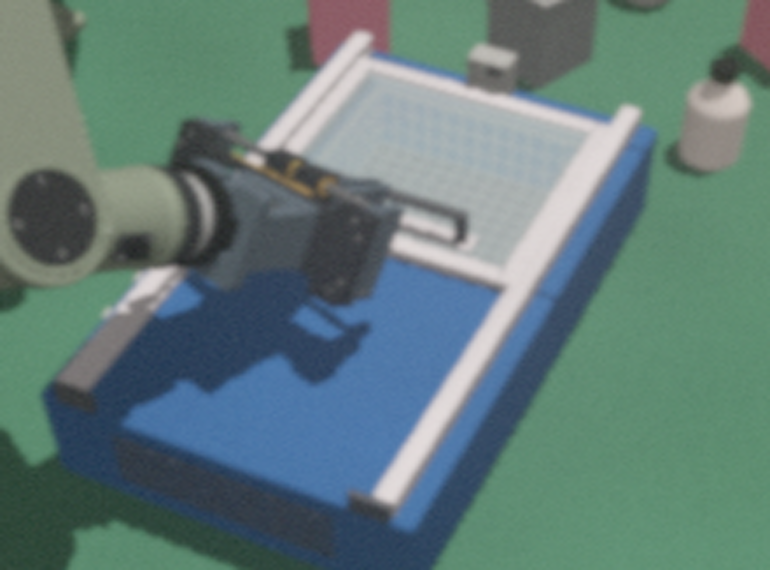

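Request:
apply_moves([
  {"jaw": 1,"delta_pos": [-0.5,0.5,1],"spin": 0},
  {"jaw": 1,"delta_pos": [-1.5,0.5,1.5],"spin": 0},
  {"jaw": 1,"delta_pos": [-2,1,2.5],"spin": 0},
  {"jaw": 1,"delta_pos": [-2.5,1,3],"spin": 0},
  {"jaw": 1,"delta_pos": [-3,1.5,4],"spin": 0},
  {"jaw": 1,"delta_pos": [-3.5,2,4.5],"spin": 0},
  {"jaw": 1,"delta_pos": [-4,2,5],"spin": 0},
  {"jaw": 1,"delta_pos": [-4.5,2.5,6],"spin": 0},
])

```text
time_s: 32.2
ee_pos: [543.6, -85.7, 160.3]
ee_rot: [-166.4, 55.4, -90.3]
force: [-7.9, -28.4, 12.2]
gripper_width: 0.6
```

```bash
python3 s9.py
```

```text
[-38.52  30.25 103.4   51.66  80.97 123.65] [ 0.1  -0.56  0.57  0.22 -0.93 -0.38] [ -7.89 -28.41  12.18]
[543.58 -85.67 160.31] along 215.59195480095352 M^Td [-0.56  0.31  0.77] up [-0.82 -0.13 -0.55]
```

Request:
apply_moves([
  {"jaw": 1,"delta_pos": [2,-1,-3],"spin": 0},
  {"jaw": 1,"delta_pos": [6,-3,-8],"spin": 0},
  {"jaw": 1,"delta_pos": [17,-9,-23],"spin": 0},
  {"jaw": 1,"delta_pos": [25,-14,-35],"spin": 0},
  {"jaw": 1,"delta_pos": [0,-18,-52],"spin": 0},
  {"jaw": 1,"delta_pos": [-30,-25,-80],"spin": 0},
  {"jaw": 1,"delta_pos": [-50,-32,-120],"spin": 0},
  {"jaw": 1,"delta_pos": [-50,-38,-140],"spin": 0},
])

```text
time_s: 33.2
ee_pos: [547.4, -178.3, 286.2]
ee_rot: [-166.0, 55.2, -90.1]
force: [-0.4, 0.6, -0.6]
gripper_width: 0.2
```

```bash
python3 s9.py; python3 s6.py 17 scene top; python3 -c "
import cv2
b=cv2.imread('pics/scene17.png')[200:390,200:420]
cv2.imwrite('pics/zs17.png',cv2.resize(b,None,fx=3.5,fy=3,interpolation=cv2.INTER_CUBIC))
b=cv2.imread('pics/top17.png')[115:255,325:545]
cv2.imwrite('pics/zt17.png',cv2.resize(b,None,fx=3.6,fy=3.6,interpolation=cv2.INTER_CUBIC))"
```

```text
[-44.75  27.61  86.42  47.97  97.47 135.04] [ -8.17   5.66 -19.76  -3.59  16.32   7.85] [-0.39  0.61 -0.61]
[ 547.39 -178.33  286.19] along 123.14455050314272 M^Td [-0.57  0.31  0.76] up [-0.82 -0.14 -0.55]
[-44.75  27.61  86.42  47.97  97.47 135.04] [ -8.17   5.66 -19.76  -3.59  16.32   7.85] [ 547.39 -178.33  286.19] [-0.39  0.61 -0.61] 0.20555835677410392
{'z': array([ 0.24,  0.8 , -0.55]), 'alpha': np.float64(56.40394419828982), 'az': np.float64(73.08990427653758), 'x': array([-0.  , -0.57, -0.82]), 'y': array([-0.97,  0.2 , -0.14])}
```

View pics/zs17.png

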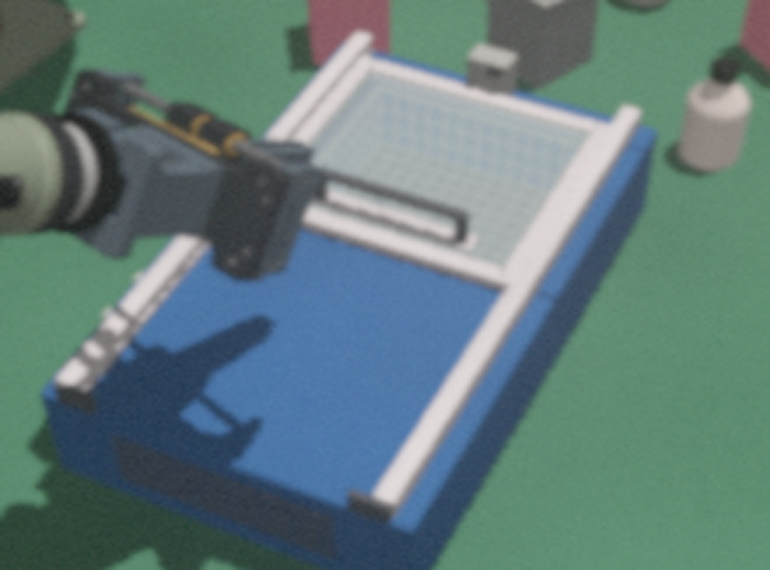

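View pics/zt17.png

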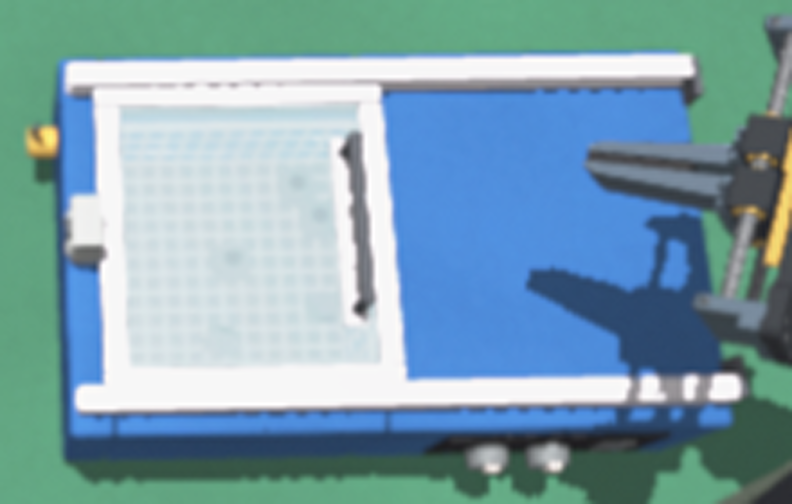

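View pics/scene17.png

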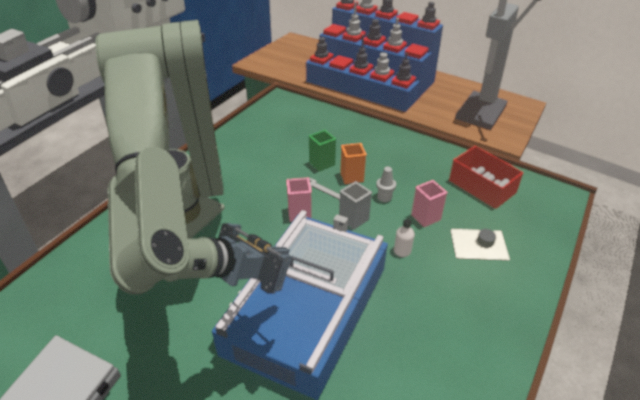

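```bash
python3 - <<'E'
from st import *
tw=lambda a:np.array(a)/3.6+[325,115]
h0=px2("top",tw([(618,140),(636,302)]),162).mean(0);h1=px2("top",tw([(353,140),(364,305)]),162).mean(0)
d=np.array([-.113,.993,0]);print(h0,h1,(h1-h0)@d)
f=px2("top",tw([(94,90),(105,383)]),141);r=px2("top",tw([(381,86),(404,380)]),141);print("front",f.mean(0),"rear",r.mean(0),"mid",(f.mean(0)+r.mean(0))/2)
a=cams.grab_frame("top")
E
```

```text
[ 561.85 -253.2   162.  ] [543.12 -77.95 162.  ] 176.1386289574995
front [525.16  88.61 141.  ] rear [ 547.18 -105.54  141.  ] mid [536.17  -8.47 141.  ]
```

```bash
python3 - <<'E'
from st import *
im=cams.grab_frame("top")[:,:,::-1]
cv2.imwrite("pics/tz18.png",cv2.resize(im[110:310,130:370],None,fx=3.3,fy=3,interpolation=cv2.INTER_CUBIC))
E
```

```text
(no output)
```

View pics/tz18.png

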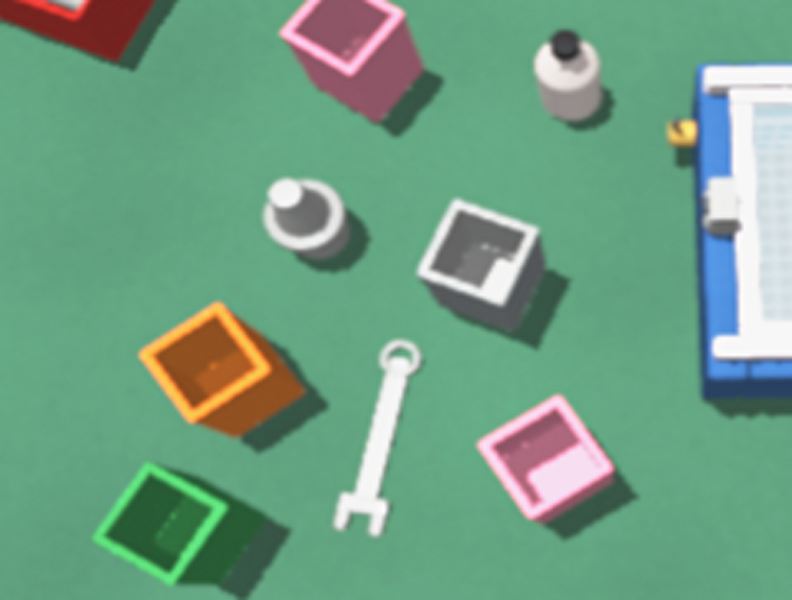

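The tin is back upright at its old spot (pixels 418–540, 200–305) with a bare, sunlit floor. The bystanders are all where they started.

```bash
python3 -c "
from workcell import env
print(env.job_done())"
```

```text
the job is handed in; nothing more can be done
None
```

The T-nuts are in the washer basket, the tin is back in its place, the guard is shut, and the job is handed in at about 33 s.

- **Tilting the tool:** Moves can only shift the tool and turn it about its own axis. I spun the last joint against its limit, which tilted the tool to about 57°. I gripped the tin at that tilt, so turning the tool about 180° tipped the tin about 113°.
- **Emptying:** I tipped the tin over the basket and shook it. One nut was still hung up at the rim, so I shook it again. I then held the tin upright and still for over a second.
- **Weight check:** Sixteen force readings averaged 2.26 ± 0.13 N. An empty tin weighs 2.16 N, and one nut would add 0.54 N. The pictures also show a bare tin floor.
- **Nut count:** I counted five nuts clearly in the basket, and a sixth is likely at the guard's edge. The loaded tin's rough weight also suggested about six. None are visible anywhere else.
- **Tin back in place:** It stands upright within a few millimetres of where it was, and the bystanders have not moved.
- **Guard:** I pushed it until it hit a hard stop at about 30 N. After backing off, it measured about 1.5 mm from its shut position. Short of the catch it would have stayed at least 8 mm open, so I take it as clicked home, though I did not see the click itself.

**One concern:** in the very first upward test move, the arm ran fast into its joint limits. The wrist force read about 118 N at the end of that call, against the 120 N limit. Joint 5 read 150.48° against 150.46°. Only end-of-call values are reported, so I can't rule out a brief overshoot of either limit.

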